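Set up the marble shooting gallery

ROBOT

A 6-joint arm with a two-finger parallel gripper is mounted at the origin on the work surface. World frame = base frame: x ahead of the robot, y to its left, z up, the work surface at z = 0. Lengths are in m, angles in rad, forces in N, time in s.
With the tool pointing down it reaches from about 0.25 to 0.775 m from the base axis. Payload 4 kg.
Tool frame: the origin (TCP) lies midway between the tips of the shut fingers; the grasp point (between the pads) lies 19 mm behind it (grip_point_offset is the distance from the TCP to the grasp point, in m); z points along the fingers, y is the line along which they close (so a half turn about z gives the same grasp; the last joint's range is limited). The gripper opens to 94 mm and grips with 3 to 60 N. Pads are 16 mm wide; open, the fingers measure 119 mm over their backs; the gripper's body (75 mm by 177 mm) begins 78 mm behind the grasp point.
Start: joints at [1.244, 0.087, 1.371, -0, 1.684, -0.103], TCP at [0.122, 0.536, 0.206] pointing down, gripper open.
Joint ranges: [-3.1, 3.1], [-0.76, 2.03], [0.27, 2.55], [-1.08, 4.22], [0.17, 2.65], [-2.57, 2.57]. Speed limits (rad/s): [2.79, 2.79, 3.14, 3.14, 3.14, 3.14].

INTERFACE

Orientations are given as [roll, pitch, yaw] about the fixed x, y, z axes, in that order (R = Rz(yaw) Ry(pitch) Rx(roll)).
In Python, from bench import * gives the robot as it stands.
- The arm moves only by the tool carry_out, never from a script. Its argument "commands" is a list of rows, each a list of 6 numbers: the shift along the tool's x, y, z in m, then the turn, a rotation vector about the tool's x, y, z in rad. In form: [[tx, ty, tz, rx, ry, rz], ...]. A call has exactly 5 rows; each row is the pose to reach, as a shift and turn from the pose commanded when the call began, along the tool's axes at that moment; what a row does not reach only later rows make up. A row lasts 1/10 s, in which the tool goes at most 50 mm and 8.59 degrees, less where a joint would pass 70% of its speed; a pose out of reach is approached as far as the arm can. A call with a gripper value outside its range is refused whole. "jaw" is the opening, from 0 (shut) to 1 (fully open), set as the call begins (left out, the last holds). The fingers move at their own pace and stop on an object; the grip force is fixed at half the most. Time passes only in rows, so rows that repeat a pose let the fingers close, or fill a call up. It gives the time, the measured TCP pose, the force, the opening and the grip force at its end, in the units of the state.
- get_obs(): the state, without advancing time (a new reading comes with each control period).
- snapshot(name): name is "scene" or "top"; returns a dict with "img" (480x640x3 uint8, red, green, blue), "range_z" (480x640 float32, m along the optical axis (not along the pixel's ray), 0 where there is no reading), "fx", "fy", "cx", "cy" (pixels), "distortion" ([k1, k2, p1, p2, k3] as OpenCV has them; the pictures are not rectified), "R" (3x3) and "t" (3): a world point X has camera coordinates R X + t. Camera axes: x right, y down, z forward; pixel columns grow to the right and rows downward; lengths in m; the calibration is good to about 2 mm. A picture is of the moment at which its call begins.
- close_job(): hands the job in; it is judged then, once.
The state is a dict: "time": time; "joint_positions": joint angles; "qvel": joint speeds; "joint_torque": joint torques, N m; "tool_pos": TCP position; "ee_rot": TCP orientation; "wrist_force": force on the tool from outside, world axes, zero at the start; "wrist_torque": the same for the moment, N m; "width": finger opening in m; "finger_force": force on a finger pad.
Only numpy, scipy, OpenCV 4.12 (cv2) and the standard library are available. Lean on these libraries where they do the work, as an engineer would, in place of code of your own. Each camera call takes 0.05 s, during which the arm holds its last target. There are 200 camera calls.

TASK

Get the repaired marble shooting gallery ready for its test. First stand every ply target board upright on a thin edge on the steel strip, each standing by itself; then pour all the marbles from the two tin scoops through the wide funnel into the feed tube, and set the emptied scoops back level on the cork mat. Leave the toy seal, feeler gauge and marble jar where they are, and put right anything that gets knocked over.

Things in the scene. Friction and masses are not known exactly. Their poses are not given: they have to be found in the camera images.
- stand: marble feed, fixed to the bench: dark steel foot 110 mm across and 12 mm high, on it an upright clear tube 56 mm outside, 50 mm inside, from 12 to 80 mm height; on the tube a tin funnel that widens from the tube to 156 mm outside (150 mm inside) at its rim, 130 mm above the bench. Origin at the centre of the foot's underside, z up.
- tube_mouth (a point): centre of the tube's upper mouth where the funnel joins it, 80 mm above the bench; the funnel rim is level and 50 mm above this point
- strip: flat steel strip fixed to the bench, 120 mm (x) by 370 mm (y), 4 mm thick, where the boards must stand; origin at the centre of its underside, z up
- mat: cork mat fixed to the bench, 320 mm (x) by 200 mm (y), 4 mm thick, where the scoops start and end; origin at the centre of its underside, z up
- board0: ply target board 72 mm long (its x) by 62 mm wide (its y) by 20 mm thick (its z), 62 g; it starts lying flat on the bench; origin at the centre of one broad face (the underside at the start). Two or three boards are present.
- board1: ply target board 72 mm long (its x) by 62 mm wide (its y) by 20 mm thick (its z), 62 g; it starts lying flat on the bench; origin at the centre of one broad face (the underside at the start). Two or three boards are present.
- board2: ply target board 72 mm long (its x) by 62 mm wide (its y) by 20 mm thick (its z), 62 g; it starts lying flat on the bench; origin at the centre of one broad face (the underside at the start). Two or three boards are present.
- scoop0: open tin scoop, 160 g, nose along its +x, z up; walls 36 mm high, 64 mm wide outside, x -45 to 80 mm. Above it a wooden handle bar 16 mm wide (y), z 66 to 90 mm, x -55 to 30 mm, on a post at the rear end only, fingers fit on both sides. Origin on the underside, under the bar; centre of mass near x = 5 mm, so grip the bar near x = 5, z = 78 mm.
- scoop0_lip (a point): middle of the scoop's pouring lip: x = 80, y = 0, z = 26 mm in its frame. The flat floor (3 mm thick) runs from x = -45 to 35 mm, then a ramp climbs at 28 degrees to this lip, so the marbles roll out only once the nose is tipped down more than 28 degrees.
- scoop1: open tin scoop, 160 g, nose along its +x, z up; walls 36 mm high, 64 mm wide outside, x -45 to 80 mm. Above it a wooden handle bar 16 mm wide (y), z 66 to 90 mm, x -55 to 30 mm, on a post at the rear end only, fingers fit on both sides. Origin on the underside, under the bar; centre of mass near x = 5 mm, so grip the bar near x = 5, z = 78 mm.
- scoop1_lip (a point): middle of the scoop's pouring lip: x = 80, y = 0, z = 26 mm in its frame. The flat floor (3 mm thick) runs from x = -45 to 35 mm, then a ramp climbs at 28 degrees to this lip, so the marbles roll out only once the nose is tipped down more than 28 degrees.
- marble0_center (a point): centre of a marble 22 mm across, 14 g; up to four start in each scoop (five to eight in all, the others are absent)
- marble1_center (a point): centre of a marble 22 mm across, 14 g; up to four start in each scoop (five to eight in all, the others are absent)
- marble2_center (a point): centre of a marble 22 mm across, 14 g; up to four start in each scoop (five to eight in all, the others are absent)
- marble3_center (a point): centre of a marble 22 mm across, 14 g; up to four start in each scoop (five to eight in all, the others are absent)
- marble4_center (a point): centre of a marble 22 mm across, 14 g; up to four start in each scoop (five to eight in all, the others are absent)
- marble5_center (a point): centre of a marble 22 mm across, 14 g; up to four start in each scoop (five to eight in all, the others are absent)
- marble6_center (a point): centre of a marble 22 mm across, 14 g; up to four start in each scoop (five to eight in all, the others are absent)
- marble7_center (a point): centre of a marble 22 mm across, 14 g; up to four start in each scoop (five to eight in all, the others are absent)
- seal: red-based tin circus seal with a brass ball on its nose, 150 mm high, a bystander; origin under its base
- feeler_fan: steel feeler gauge fan, blades spread flat, about 140 mm long, a bystander; origin under its rivet
- marble_jar: closed glass jar of marbles, 84 mm across, 114 mm high, a bystander; origin under its base

How it is judged:
On the way, in this order (a step that is already met when the one before it is completed fails the run):
1. every board stands upright by itself on the strip (angle between board0's own z axis and vertical between 1.45 and 1.69 rad and x of board0 in the frame of strip between -0.05 and 0.05 m and y of board0 in the frame of strip between -0.175 and 0.175 m and height (world z) of board0 between 0.03 and 0.048 m and linear speed of each of board0, board1, board2 below 0.03 m/s and angle between board1's own z axis and vertical between 1.45 and 1.69 rad and x of board1 in the frame of strip between -0.05 and 0.05 m and y of board1 in the frame of strip between -0.175 and 0.175 m and height (world z) of board1 between 0.03 and 0.048 m and angle between board2's own z axis and vertical between 1.45 and 1.69 rad and x of board2 in the frame of strip between -0.05 and 0.05 m and y of board2 in the frame of strip between -0.175 and 0.175 m and height (world z) of board2 between 0.03 and 0.048 m), for 0.5 s.
2. a scoop is tipped above the funnel (((angle between scoop0's own z axis and vertical above 0.4 rad and horizontal distance between scoop0_lip and tube_mouth below 0.1 m and height (world z) of scoop0_lip above 0.12 m) or (angle between scoop1's own z axis and vertical above 0.4 rad and horizontal distance between scoop1_lip and tube_mouth below 0.1 m and height (world z) of scoop1_lip above 0.12 m))), for 0.1 s.
3. all marbles are in the feed tube (horizontal distance between each of marble0_center, marble1_center, marble2_center, marble3_center, marble4_center, marble5_center, marble6_center, marble7_center and tube_mouth below 0.03 m and height (world z) of each of marble0_center, marble1_center, marble2_center, marble3_center, marble4_center, marble5_center, marble6_center, marble7_center below 0.08 m), for 0.2 s.
At the end, for the whole second after the job is handed in: Boards stand on a thin edge within 7 degrees of upright, origins over the strip 10 mm or more inside its borders; all marbles in the tube below its mouth; both scoops level (7 degrees) on the mat, origins 10 mm or more inside its borders; all at rest (all of step 1 and all of step 3 and angle between each of scoop0, scoop1's own z axis and vertical below 0.12 rad and x of scoop0 in the frame of mat between -0.15 and 0.15 m and y of scoop0 in the frame of mat between -0.09 and 0.09 m and height (world z) of each of scoop0, scoop1 below 0.012 m and linear speed of each of scoop0, scoop1 below 0.03 m/s and x of scoop1 in the frame of mat between -0.15 and 0.15 m and y of scoop1 in the frame of mat between -0.09 and 0.09 m); the robot touches nothing.
It fails at once if the toy seal, feeler gauge or marble jar is moved by more than 30 mm (distance of any of seal, feeler_fan, marble_jar from where it was at the start of the episode above 0.03 m).
Of board0, board1, board2 only 2 to 3 are there at a start; the rules pass over those that are not, and their reading is None.
Of marble0, marble1, marble2, marble3, marble4, marble5, marble6, marble7 only 5 to 8 are there at a start; the rules pass over those that are not, and their reading is None.
At some moment in a run one of board0, board1, board2 may be knocked a few centimetres aside while the robot is not near it.
It also fails if it takes over 210 s, if anything falls off the work surface, if the arm or the gripper's body presses on something with over 40 N, if the wrist force passes 120 N, or if a joint passes its speed limit or range.

## Working session

There is one attempt and no reset: what is moved stays moved. The work goes in short steps, Python scripts to look and compute and a tool call to move; the robot and the scene stay as the last step left them, time stands still between calls to the robot, and variables do not carry over. Pictures are saved under pics/ and viewed, at most 14 in all, crops included, and the job is handed in when it is done.

Besides the shell and the picture viewer there is one more tool, called after "Request:" by a JSON object that holds its "method" and its "body", one argument or row to a line. carry_out: Moves the arm, as the interface text tells. Its arguments: {"type":"object","properties":{"commands":{"type":"array","items":{"type":"array","items":{"type":"number"}}},"jaw":{"type":"number"}},"required":["commands"]}

```bash
ls; mkdir -p pics
cat > h.py <<'E'
from bench import *
import numpy as np, cv2
def snap(n):
    s=snapshot(n); return s
def cloud(s):
    K=np.array([[s['fx'],0,s['cx']],[0,s['fy'],s['cy']],[0,0,1]]);d=np.array(s['distortion'],float)
    h,w=s['range_z'].shape
    u,v=np.meshgrid(np.arange(w),np.arange(h))
    p=cv2.undistortPoints(np.stack([u,v],-1).reshape(-1,1,2).astype(np.float64),K,d).reshape(h,w,2)
    z=s['range_z'].astype(float)
    c=np.dstack([p[...,0]*z,p[...,1]*z,z])
    X=(c-np.array(s['t']))@np.array(s['R'])
    X[z==0]=np.nan
    return X
def save(s,name): cv2.imwrite('pics/'+name,s['img'][...,::-1])
E
python3 - <<'E'
from h import *
for n in('scene','top'):
    s=snap(n);save(s,n+'0.png');np.savez(n+'0.npz',X=cloud(s),img=s['img'])
    print(n,np.array(s['R']).round(3).tolist(),np.array(s['t']).round(3),s['fx'],s['distortion'])
print(get_obs())
E
```

```text
pics
scene [[0.724, 0.689, -0.019], [0.388, -0.431, -0.815], [-0.57, 0.583, -0.579]] [-0.405 -0.177  1.676] 549.8841501180029 [0.03216193 0.         0.         0.         0.        ]
top [[0.003, -1.0, 0.01], [-0.985, -0.005, -0.17], [0.17, -0.009, -0.985]] [-0.045  0.573  1.016] 534.2494195934411 [-0.10485541  0.          0.          0.          0.        ]
{'time': 0.1, 'joint_positions': array([ 1.24388942e+00,  8.79008977e-02,  1.37206836e+00, -2.68174560e-05,
        1.68358761e+00, -1.03098008e-01]), 'qvel': array([ 0.00228574, -0.0016918 , -0.00228569,  0.00055027,  0.00267967,
       -0.00042667]), 'joint_torque': array([ 1.93870954e-03, -3.41253483e+01, -3.03299975e+01,  7.19950092e-02,
        3.04352771e-02, -1.08402871e-04]), 'tool_pos': array([0.12192771, 0.53582344, 0.20442803]), 'ee_rot': array([-3.13963613e+00, -1.75636391e-04,  2.91778060e+00]), 'wrist_force': array([-0.00600313, -0.07374602,  0.1120748 ]), 'wrist_torque': array([ 0.00811958,  0.00807271, -0.01079063]), 'finger_force': 0.0, 'width': 0.0940048212325051}
```

View pics/top0.png

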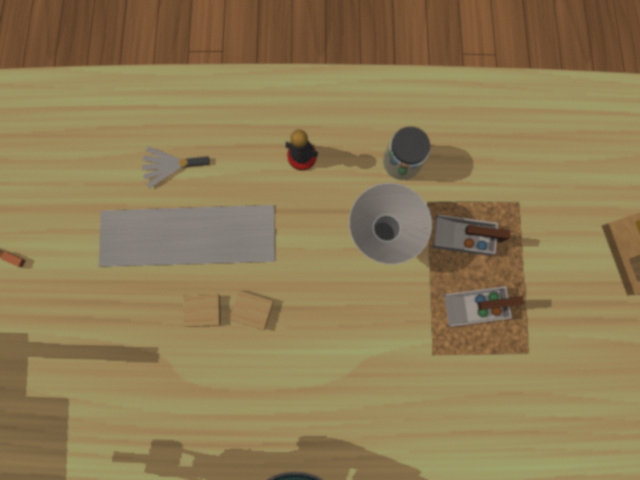

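View pics/scene0.png

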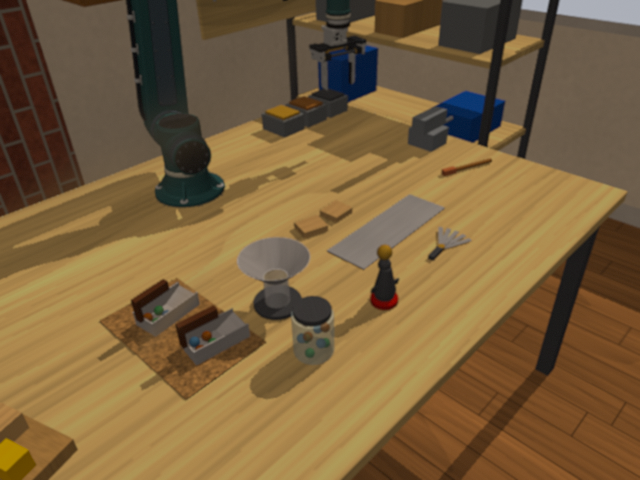

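The top view shows two boards at (202,310) and (252,310), the strip at (188,236), the funnel at (391,224), and scoops at (467,236) and (478,307) with their noses to the left (+y). The scene view agrees. Next I'll measure from both clouds.

```bash
cat > meas.py <<'E'
from h import *
def rect(P,label):
    P=P[~np.isnan(P[:,0])]
    if len(P)<10: print(label,'none',len(P));return
    r=cv2.minAreaRect((P[:,:2]*1000).astype(np.float32))
    print(label,len(P),'c',np.round(r[0],1),'size',np.round(r[1],1),'ang',round(r[2],1),'z',np.round(np.percentile(P[:,2],[5,50,95])*1000,1))
def comps(X,lo,hi,xr=(0.15,0.85),yr=(-.5,.6),img=None,mn=40):
    m=(X[...,2]>lo)&(X[...,2]<hi)&(X[...,0]>xr[0])&(X[...,0]<xr[1])&(X[...,1]>yr[0])&(X[...,1]<yr[1])
    n,l,st,c=cv2.connectedComponentsWithStats(m.astype(np.uint8))
    for i in range(1,n):
        if st[i,4]>mn: rect(X[l==i],f'px{c[i].round()}')
E
python3 - <<'E'
from meas import *
for n in('top','scene'):
    d=np.load(n+'0.npz');X=d['X']
    print(n,'bench z',np.nanmedian(X[(abs(X[...,0]-.3)<.03)&(abs(X[...,1]-.0)<.1)][:,2]))
    print('boards');comps(X,.012,.028,(.2,.45),(0.02,.4))
    print('>60');comps(X,.06,.2)
    print('mid');comps(X,.028,.045)
    img=d['img'].astype(int)
    # strip: grey color
    sat=img.max(-1)-img.min(-1)
    for nm,m in(('strip',(sat<25)&(abs(X[...,2])<.012)&(X[...,1]>.05)&(X[...,0]>.35)&(X[...,0]<.58)),):
        n_,l,st,c=cv2.connectedComponentsWithStats(m.astype(np.uint8));i=1+st[1:,4].argmax();rect(X[l==i],nm)
    h=cv2.cvtColor(d['img'],cv2.COLOR_RGB2HSV)
    if n=='top': print(h[330,470],h[400,400],h[310,202],h[310,180],img[236,188],img[330,470])
    m=(X[...,2]<.012)&(X[...,1]<-.1)&(X[...,0]>.2)&(img[...,1]<110)&(img[...,0]>img[...,2]+15)&(X[...,0]<.65)&(X[...,1]>-.45)
    n_,l,st,c=cv2.connectedComponentsWithStats(m.astype(np.uint8));i=1+st[1:,4].argmax();rect(X[l==i],'mat')
E
```

```text
top bench z 0.000320222131591293
boards
px[201. 312.] 996 c [422.4 191.5] size [54.3 74.3] ang 1.1 z [16.9 20.4 23.6]
px[252. 312.] 952 c [427.9  90.8] size [72.2 60.6] ang 73.5 z [17.2 20.2 23.5]
>60
px[408. 149.] 1567 c [ 742.3 -220.6] size [78.9 78.8] ang 8.1 z [ 71.7 113.6 117.4]
px[300. 143.] 446 c [748.3  -8.1] size [33.4 40.7] ang 0.7 z [ 63.8 135.7 148.3]
px[390. 223.] 4919 c [ 585.2 -176.5] size [153.9 154.3] ang 89.8 z [ 82.  111.9 130.3]
px[487. 232.] 463 c [ 577.2 -374.3] size [85.6 16.9] ang 82.4 z [74.5 93.5 97.1]
px[500. 303.] 394 c [ 439.2 -392.2] size [16.2 86.4] ang 6.7 z [88.  94.1 97.3]
mid
px[300. 157.] 86 c [743.6  -4. ] size [68.8 26.5] ang 72.9 z [35.3 40.2 44.5]
px[398. 170.] 107 c [ 721.  -213.8] size [81.6 32. ] ang 69.2 z [28.6 35.7 43.9]
px[465. 234.] 469 c [ 581.2 -347.8] size [134.   66.4] ang 81.9 z [28.9 37.7 42.8]
px[389. 224.] 52 c [ 598.3 -184.7] size [48.2 19.7] ang 54.9 z [29.4 36.8 44. ]
px[476. 306.] 372 c [ 435.8 -363.2] size [ 65.2 127.2] ang 6.9 z [29.  38.4 43.3]
strip 4665 c [549.6 233.4] size [ 61.8 365.1] ang 0.2 z [0.9 4.4 7.7]
[ 16 135
[... 787 characters left out ...]
c [ 405.8 -358.1] size [  7.8 104.3] ang 7.7 z [28.7 32.1 38.2]
px[384. 293.] 155 c [766.6 -23.7] size [59.5 23.6] ang 56.8 z [29.2 37.5 44. ]
px[276. 297.] 156 c [ 599.2 -189.9] size [53.9 25.1] ang 48.3 z [29.  36.6 44.5]
px[168. 312.] 288 c [ 465.3 -370.5] size [138.1  37.1] ang 82.2 z [28.6 35.  40.7]
px[213. 320.] 147 c [ 553.5 -336.1] size [111.6   9.3] ang 84.3 z [28.3 31.5 38.3]
px[215. 340.] 339 c [ 595.8 -354.3] size [134.2  42.7] ang 81.4 z [28.4 34.6 40.3]
px[313. 349.] 257 c [ 762.3 -242.7] size [81.9 37.3] ang 44.0 z [28.8 36.4 43.8]
strip 1437 c [555.1 232.9] size [ 63.9 366.6] ang 2.5 z [-1.4  1.5  4.4]
mat 4306 c [ 490.2 -312.3] size [275.2 319.6] ang 90.0 z [-3.   1.6  5.5]
```

```bash
cat > plan.py <<'E'
from h import *
from scipy.spatial.transform import Rotation as Ro
import json
def frame(close_deg,tilt_deg):
    """tool y horizontal at close_deg; z down tilted by tilt_deg outward (towards close_deg-90)"""
    a=np.radians(close_deg);t=np.radians(tilt_deg)
    y=np.array([np.cos(a),np.sin(a),0]);n=np.array([np.sin(a),-np.cos(a),0])
    z=n*np.sin(t)+np.array([0,0,-1])*np.cos(t);x=np.cross(y,z)
    return np.column_stack([x,y,z])
def now():
    o=get_obs();open('log.jsonl','a').write(json.dumps([list(o['joint_positions']),list(o['tool_pos']),list(o['ee_rot'])])+'\n')
    return np.array(o['tool_pos']),Ro.from_euler('xyz',o['ee_rot']).as_matrix(),o
def route(wps,start=None):
    """wps: (pos,R). prints tool-frame shift and rotvec for each leg"""
    p,R,o=now(); print('t',round(o['time'],2),'tcp',p.round(4),'q',np.round(o['joint_positions'],2),'w',round(o['width'],4))
    for P,Q in wps:
        P=np.array(P);d=R.T@(P-p);r=Ro.from_matrix(R.T@Q).as_rotvec()
        print('leg',d.round(4),r.round(3),'rows',round(max(np.linalg.norm(d)/.05,np.degrees(np.linalg.norm(r))/8.59),1))
        p,R=P,Q
E
python3 - <<'E'
from plan import *
F=frame(74,-30)
route([((.36,.40,.22),frame(77,0)),((.427,.09,.15),frame(74,-15)),((.427,.0895,.06),F),((.427,.0895,.009),F)])
E
```

```text
t 0.1 tcp [0.1219 0.5358 0.2044] q [ 1.24  0.09  1.37 -0.    1.68 -0.1 ] w 0.094
leg [-0.2623 -0.0796 -0.0155] [-0.002 -0.     0.003] rows 5.5
leg [-0.135 -0.287  0.07 ] [-0.007  0.262  0.052] rows 6.5
leg [-0.0234 -0.0005  0.0869] [0.    0.262 0.   ] rows 1.8
leg [-0.0255  0.      0.0442] [0. 0. 0.] rows 1.0
```

Request:
{"method": "carry_out", "body": {
  "commands": [
    [-0.04, -0.012, 0, 0, 0, 0],
    [-0.085, -0.025, -0.005, 0, 0, 0],
    [-0.13, -0.04, -0.01, 0, 0, 0],
    [-0.175, -0.055, -0.015, 0, 0, 0],
    [-0.22, -0.067, -0.015, 0, 0, 0]
  ],
  "jaw": 0.89
}}

```text
time: 0.6
tool_pos: [0.3231, 0.421, 0.221]
ee_rot: [3.141, 0.0, 2.918]
wrist_force: [0.9, 0.5, 0.1]
width: 0.0839
finger_force: 0.0
```

Request:
{"method": "carry_out", "body": {
  "commands": [
    [-0.03, -0.04, 0.01, 0, 0.04, 0.01],
    [-0.06, -0.08, 0.02, 0, 0.08, 0.02],
    [-0.09, -0.12, 0.03, 0, 0.12, 0.03],
    [-0.12, -0.16, 0.03, 0, 0.16, 0.04],
    [-0.14, -0.19, 0.03, 0, 0.2, 0.04]
  ]
}}

```text
time: 1.1
tool_pos: [0.4163, 0.2032, 0.1896]
ee_rot: [-3.137, -0.203, 2.875]
wrist_force: [-0.2, 0.3, -0.0]
width: 0.0837
finger_force: 0.0
```

Run:
```python
from plan import *
F=frame(74,-30)
route([((.427,.0895,.06),F),((.427,.0895,.009),F)])
```

```text
t 1.1 tcp [0.4163 0.2032 0.1896] q [ 0.26  0.02  1.48  0.1   1.81 -1.03] w 0.0837
leg [-0.0655 -0.1063  0.1194] [-0.009  0.321  0.011] rows 3.5
leg [-0.0255  0.      0.0442] [0. 0. 0.] rows 1.0
```

Request:
{"method": "carry_out", "body": {
  "commands": [
    [-0.02, -0.05, 0.015, 0, 0.08, 0.005],
    [-0.04, -0.09, 0.04, 0, 0.16, 0.01],
    [-0.055, -0.108, 0.08, 0, 0.24, 0.01],
    [-0.065, -0.108, 0.118, 0, 0.32, 0.01],
    [-0.065, -0.108, 0.118, 0, 0.32, 0.01]
  ]
}}

```text
time: 1.6
tool_pos: [0.4222, 0.0889, 0.0529]
ee_rot: [-3.126, -0.54, 2.857]
wrist_force: [0.1, -0.9, -0.7]
width: 0.0839
finger_force: 0.0
```

Run:
```python
from plan import *
F=frame(74,-30)
route([((.427,.0895,.009),F)])
s=snap('scene');save(s,'s1.png');i=s['img'][150:280,240:420,::-1];cv2.imwrite('pics/s1c.png',cv2.resize(i,None,fx=4,fy=4))
```

```text
t 1.6 tcp [0.4222 0.0889 0.0529] q [-0.02  0.31  1.52  0.12  1.84 -1.31] w 0.0839
leg [-0.0264  0.0024  0.0353] [-0.013 -0.017 -0.004] rows 0.9
```

View pics/s1c.png

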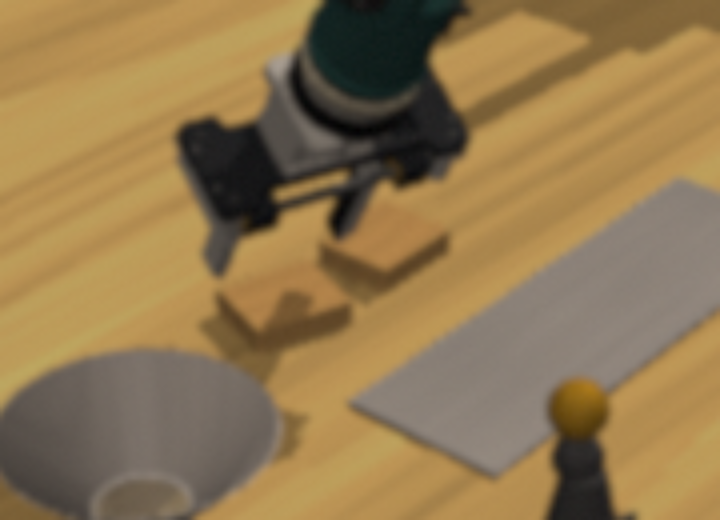

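The crop shows the fingers straddling the near board at crop pixel (285,300), clear of the other board at (385,240). Descending to grasp it.

Request:
{"method": "carry_out", "body": {
  "commands": [
    [-0.006, 0.001, 0.008, -0.005, -0.005, 0],
    [-0.013, 0.002, 0.017, -0.01, -0.01, 0],
    [-0.02, 0.002, 0.026, -0.013, -0.017, 0],
    [-0.026, 0.002, 0.035, -0.013, -0.017, 0],
    [-0.026, 0.002, 0.035, -0.013, -0.017, 0]
  ]
}}

```text
time: 2.15
tool_pos: [0.4312, 0.0911, 0.0186]
ee_rot: [3.137, -0.503, 2.865]
wrist_force: [0.4, 0.3, -0.2]
width: 0.0838
finger_force: 0.0
```

Run:
```python
from plan import *
F=frame(74,-30)
route([((.427,.0895,.009),F)])
```

```text
t 2.15 tcp [0.4312 0.0911 0.0186] q [-0.02  0.34  1.55  0.13  1.74 -1.32] w 0.0838
leg [-0.0015 -0.0027  0.0101] [0.003 0.02  0.002] rows 0.2
```

Request:
{"method": "carry_out", "body": {
  "commands": [
    [-0.001, -0.002, 0.005, 0, 0.01, 0],
    [-0.001, -0.002, 0.01, 0, 0.02, 0],
    [-0.001, -0.002, 0.01, 0, 0.02, 0],
    [-0.001, -0.002, 0.01, 0, 0.02, 0],
    [-0.001, -0.002, 0.01, 0, 0.02, 0]
  ]
}}

```text
time: 2.65
tool_pos: [0.428, 0.09, 0.0099]
ee_rot: [3.137, -0.523, 2.865]
wrist_force: [-0.7, -0.7, -0.9]
width: 0.0838
finger_force: 0.0
```

Request:
{"method": "carry_out", "body": {
  "commands": [
    [0, 0, 0, 0, 0, 0],
    [0, 0, 0, 0, 0, 0],
    [0, 0, 0, 0, 0, 0],
    [0, 0, 0, 0, 0, 0],
    [0, 0, 0, 0, 0, 0]
  ],
  "jaw": 0.6
}}

```text
time: 3.15
tool_pos: [0.428, 0.09, 0.01]
ee_rot: [3.137, -0.522, 2.865]
wrist_force: [0.4, 0.3, 0.4]
width: 0.0715
finger_force: 30.0
```

Run:
```python
from plan import *
P=frame(90,60)
route([((.42,.09,.13),frame(74,-20)),((.50,.11,.15),frame(82,20)),((.56,.13,.13),P),((.57,.13,.06),P),((.57,.13,.038),P)])
```

```text
t 3.15 tcp [0.428 0.09  0.01 ] q [-0.03  0.35  1.55  0.13  1.74 -1.33] w 0.0715
leg [ 0.0665 -0.0017 -0.1002] [ 0.004 -0.173  0.002] rows 2.4
leg [-0.0602  0.0413 -0.0432] [-0.    -0.697 -0.142] rows 4.7
leg [-0.0464  0.0282  0.0382] [-0.092 -0.697 -0.109] rows 4.7
leg [0.0556 0.     0.0437] [0. 0. 0.] rows 1.4
leg [0.0191 0.     0.011 ] [0. 0. 0.] rows 0.4
```

Request:
{"method": "carry_out", "body": {
  "commands": [
    [0.015, 0, -0.025, 0, -0.04, 0],
    [0.03, 0, -0.05, 0, -0.08, 0],
    [0.05, 0, -0.075, 0, -0.13, 0],
    [0.066, -0.002, -0.1, 0.004, -0.173, 0],
    [0.066, -0.002, -0.1, 0.004, -0.173, 0]
  ]
}}

```text
time: 3.65
tool_pos: [0.4221, 0.09, 0.1342]
ee_rot: [3.138, -0.34, 2.866]
wrist_force: [1.5, -0.3, -0.4]
width: 0.0719
finger_force: 30.0
```

Request:
{"method": "carry_out", "body": {
  "commands": [
    [-0.01, 0.008, -0.01, 0, -0.14, -0.03],
    [-0.024, 0.016, -0.02, 0, -0.28, -0.06],
    [-0.036, 0.025, -0.03, 0, -0.42, -0.085],
    [-0.048, 0.033, -0.038, 0, -0.56, -0.114],
    [-0.06, 0.041, -0.043, 0, -0.697, -0.142]
  ]
}}

```text
time: 4.15
tool_pos: [0.5006, 0.1098, 0.1491]
ee_rot: [3.141, 0.353, 3.004]
wrist_force: [-0.2, -0.5, -0.8]
width: 0.0717
finger_force: 30.0
```

Request:
{"method": "carry_out", "body": {
  "commands": [
    [-0.01, 0.006, 0.008, -0.018, -0.14, -0.02],
    [-0.02, 0.012, 0.016, -0.036, -0.28, -0.04],
    [-0.03, 0.018, 0.024, -0.054, -0.42, -0.06],
    [-0.038, 0.024, 0.032, -0.074, -0.56, -0.088],
    [-0.046, 0.028, 0.038, -0.092, -0.697, -0.109]
  ]
}}

```text
time: 4.65
tool_pos: [0.5539, 0.1219, 0.1261]
ee_rot: [-3.135, 0.985, 3.121]
wrist_force: [-0.1, -1.4, -1.1]
width: 0.0714
finger_force: 30.0
```

Run:
```python
from plan import *
P=frame(90,60)
route([((.57,.13,.06),P),((.57,.13,.038),P)])
s=snap('scene');i=s['img'][150:280,240:420,::-1];cv2.imwrite('pics/s2c.png',cv2.resize(i,None,fx=4,fy=4))
```

```text
t 4.65 tcp [0.5539 0.1219 0.1261] q [ 0.27 -0.35  2.25 -0.73  0.37 -0.72] w 0.0714
leg [0.0463 0.0088 0.0498] [-0.024 -0.063 -0.011] rows 1.4
leg [0.0191 0.     0.011 ] [0. 0. 0.] rows 0.4
```

View pics/s2c.png

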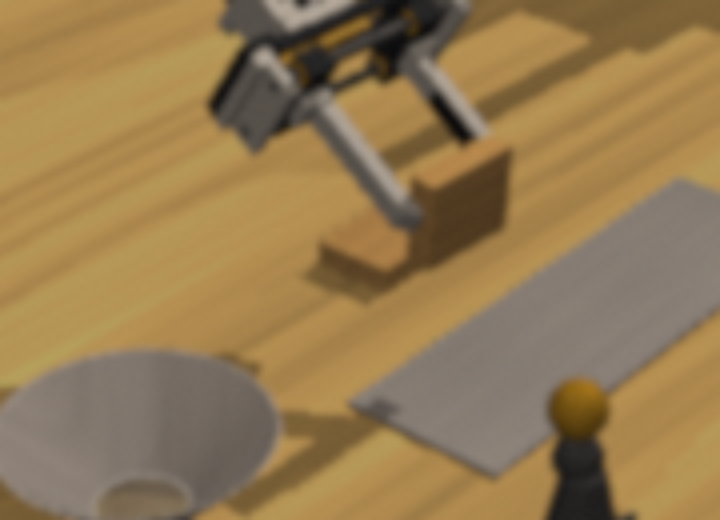

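The board is held upright at crop pixel (465,205). Now lowering it onto the strip.

Request:
{"method": "carry_out", "body": {
  "commands": [
    [0.006, 0.001, 0.008, -0.004, -0.01, 0],
    [0.015, 0.002, 0.018, -0.01, -0.02, 0],
    [0.026, 0.004, 0.03, -0.015, -0.04, -0.005],
    [0.037, 0.006, 0.042, -0.02, -0.055, -0.01],
    [0.045, 0.008, 0.05, -0.02, -0.055, -0.01]
  ]
}}

```text
time: 5.2
tool_pos: [0.5712, 0.1192, 0.0831]
ee_rot: [3.128, 1.009, 3.136]
wrist_force: [0.0, -0.1, -0.0]
width: 0.0717
finger_force: 30.0
```

Request:
{"method": "carry_out", "body": {
  "commands": [
    [0, 0, 0, 0, 0, 0],
    [0, 0, 0, 0, 0, 0],
    [0, 0, 0, 0, 0, 0],
    [0, 0, 0, 0, 0, 0],
    [0, 0, 0, 0, 0, 0]
  ]
}}

```text
time: 5.7
tool_pos: [0.5718, 0.1204, 0.0859]
ee_rot: [3.127, 1.014, 3.136]
wrist_force: [1.4, 0.4, -1.2]
width: 0.0716
finger_force: 30.0
```

Run:
```python
from plan import *
P=frame(90,60)
route([((.57,.13,.038),P)])
```

```text
t 5.7 tcp [0.5718 0.1204 0.0859] q [ 0.21 -0.24  2.28 -1.08  0.19 -0.38] w 0.0716
leg [0.0417 0.0093 0.0239] [ 0.011 -0.033 -0.003] rows 1.0
```

Joint 4 and joint 5 are at their limits here. I'll place the board farther out, at about (0.59, 0.33), with the tilt in the arm plane.

Run:
```python
from plan import *
P=frame(114,60)
route([((.555,.18,.125),frame(97,58)),((.57,.28,.12),frame(110,59)),((.59,.33,.11),P),((.59,.33,.06),P),((.59,.33,.038),P)])
```

```text
t 5.7 tcp [0.5718 0.1204 0.0859] q [ 0.21 -0.24  2.28 -1.08  0.19 -0.38] w 0.0716
leg [-0.0241  0.0601 -0.0342] [-0.093  0.003 -0.067] rows 1.5
leg [-0.0101  0.0974  0.0256] [-0.193 -0.017 -0.119] rows 2.0
leg [-0.0099  0.0401  0.0359] [-0.06  -0.017 -0.035] rows 1.1
leg [0.0433 0.     0.025 ] [0. 0. 0.] rows 1.0
leg [0.0191 0.     0.011 ] [0. 0. 0.] rows 0.4
```

Request:
{"method": "carry_out", "body": {
  "commands": [
    [-0.008, 0.012, -0.012, -0.02, 0, -0.01],
    [-0.016, 0.024, -0.024, -0.04, 0, -0.03],
    [-0.024, 0.036, -0.034, -0.06, 0, -0.045],
    [-0.024, 0.048, -0.034, -0.08, 0, -0.06],
    [-0.024, 0.06, -0.034, -0.093, 0, -0.067]
  ]
}}

```text
time: 6.2
tool_pos: [0.5551, 0.1802, 0.1248]
ee_rot: [3.141, 1.015, -3.02]
wrist_force: [0.1, -0.2, -0.5]
width: 0.0714
finger_force: 30.0
```

Request:
{"method": "carry_out", "body": {
  "commands": [
    [-0.002, 0.02, 0.005, -0.04, 0, -0.024],
    [-0.004, 0.04, 0.01, -0.08, 0, -0.048],
    [-0.006, 0.06, 0.015, -0.12, -0.01, -0.072],
    [-0.008, 0.08, 0.02, -0.16, -0.01, -0.096],
    [-0.01, 0.097, 0.025, -0.193, -0.017, -0.119]
  ]
}}

```text
time: 6.7
tool_pos: [0.5672, 0.2805, 0.1237]
ee_rot: [-3.136, 1.017, -2.789]
wrist_force: [-0.5, -0.1, -0.4]
width: 0.0717
finger_force: 30.0
```

Run:
```python
from plan import *
P=frame(114,60)
route([((.59,.33,.11),P),((.59,.33,.06),P),((.59,.33,.038),P)])
```

```text
t 6.7 tcp [0.5672 0.2805 0.1237] q [ 0.39 -0.2   2.16 -0.23  0.17 -1.32] w 0.0717
leg [-0.0086  0.0388  0.0397] [-0.063 -0.031 -0.034] rows 1.1
leg [0.0433 0.     0.025 ] [0. 0. 0.] rows 1.0
leg [0.0191 0.     0.011 ] [0. 0. 0.] rows 0.4
```

Run:
```python
from plan import *
P=frame(134,60)
route([((.565,.28,.125),frame(134,60)),((.57,.29,.07),P),((.57,.29,.038),P)])
```

```text
t 6.7 tcp [0.5672 0.2805 0.1237] q [ 0.39 -0.2   2.16 -0.23  0.17 -1.32] w 0.0717
leg [ 0.0001  0.0002 -0.0026] [-0.362 -0.031 -0.213] rows 2.8
leg [0.0424 0.0037 0.0366] [0. 0. 0.] rows 1.1
leg [0.0277 0.     0.016 ] [0. 0. 0.] rows 0.6
```

Request:
{"method": "carry_out", "body": {
  "commands": [
    [0, 0, -0.003, -0.08, -0.01, -0.05],
    [0, 0, -0.003, -0.16, -0.02, -0.1],
    [0, 0, -0.003, -0.24, -0.02, -0.15],
    [0, 0, -0.003, -0.32, -0.03, -0.19],
    [0, 0, -0.003, -0.362, -0.031, -0.213]
  ]
}}

```text
time: 7.2
tool_pos: [0.5585, 0.2815, 0.1241]
ee_rot: [-3.13, 0.963, -2.598]
wrist_force: [-0.5, -0.4, -0.8]
width: 0.0718
finger_force: 30.0
```

Request:
{"method": "carry_out", "body": {
  "commands": [
    [0, 0, 0, 0, 0, 0],
    [0, 0, 0, 0, 0, 0],
    [0, 0, 0, 0, 0, 0],
    [0, 0, 0, 0, 0, 0],
    [0, 0, 0, 0, 0, 0]
  ]
}}

```text
time: 7.7
tool_pos: [0.5595, 0.2815, 0.1263]
ee_rot: [-3.129, 0.966, -2.6]
wrist_force: [-0.4, 0.3, -1.1]
width: 0.0717
finger_force: 30.0
```

Run:
```python
from plan import *
P=frame(134,60)
route([((.57,.29,.07),P),((.57,.29,.038),P)])
```

```text
t 7.7 tcp [0.5595 0.2815 0.1263] q [ 0.25 -0.23  2.15  0.7   0.36 -2.41] w 0.0717
leg [0.0387 0.0025 0.043 ] [-0.204 -0.082 -0.12 ] rows 1.7
leg [0.0277 0.     0.016 ] [0. 0. 0.] rows 0.6
```

```bash
cat > kin.py <<'E'
import numpy as np, json
from scipy.optimize import least_squares
from scipy.spatial.transform import Rotation as Ro
def rz(a): return Ro.from_euler('z',a).as_matrix()
def ry(a): return Ro.from_euler('y',a).as_matrix()
def fk(q,k):
    h,a1,d,a2,e,a3,L,d4=k
    R=rz(q[0]); p=np.array([0,0,h])+R@[a1,d,0]
    R=R@ry(q[1]); p=p+R@[0,0,a2]
    R=R@ry(q[2]); p=p+R@[e,0,a3]
    R=R@rz(q[3]); p=p+R@[0,d4,0]
    R=R@ry(q[4])@rz(q[5]); p=p+R@[0,0,L]
    return p,R
D=[json.loads(l) for l in open('log.jsonl')]
def res(k):
    return np.concatenate([fk(q,k)[0]-p for q,p,_ in D])
k0=[.2,0,.05,.4,0,.35,.25,0]
s=least_squares(res,k0,x_scale=.1)
# constant tool offset rotation
Rt=[fk(q,s.x)[1].T@Ro.from_euler('xyz',e).as_matrix() for q,p,e in D]
T=Ro.from_matrix(np.array(Rt)).mean().as_matrix()
K=s.x
LO=np.array([-3.1,-.76,.27,-1.08,.17,-2.57]);HI=np.array([3.1,2.03,2.55,4.22,2.65,2.57])
def ik(P,R,q0):
    f=lambda q:np.concatenate([(fk(q,K)[0]-P)*10,Ro.from_matrix(R.T@fk(q,K)[1]@T).as_rotvec()])
    r=least_squares(f,np.clip(q0,LO+.01,HI-.01),bounds=(LO,HI))
    return r.x,np.abs(r.fun).max()
def iks(P,R):
    best=[]
    for q4 in(0,-.9,1.5,3):
        for q6 in(-2,-.7,.7,2):
            q,e=ik(np.array(P),R,[np.arctan2(P[1],P[0])-.1,.2,1.6,q4,.8,q6])
            if e<.01 and not any(np.allclose(q,b,atol=.05) for b in best): best.append(q)
    return best
E
python3 - <<'E'
from kin import *
print(len(D),K.round(4),abs(s.fun).max(),T.round(3).tolist())
print([np.linalg.norm(Ro.from_matrix(T.T@r).as_rotvec()).round(4) for r in Rt])
from plan import frame
for c in (60,75,90,105,115,125,135,150):
  for y in (.13,.3):
    print(c,y,[b.round(2).tolist() for b in iks((.575,y,.04),frame(c,60))])
E
```

```text
11 [ 0.1526 -0.      0.0566  0.449   0.1007  0.4998  0.3506 -0.    ] 5.408705150422577e-10 [[0.0, -1.0, -0.0], [1.0, 0.0, 0.0], [-0.0, -0.0, 1.0]]
[np.float64(0.0), np.float64(0.0), np.float64(0.0), np.float64(0.0), np.float64(0.0), np.float64(0.0), np.float64(0.0), np.float64(0.0), np.float64(0.0), np.float64(0.0), np.float64(0.0)]
60 0.13 []
60 0.3 []
75 0.13 []
75 0.3 []
90 0.13 [[0.26, -0.09, 2.32, 4.22, 0.25, 0.64]]
90 0.3 []
105 0.13 [[-0.02, -0.13, 2.35, 1.99, 0.27, 2.57]]
105 0.3 [[0.51, 0.05, 2.18, 4.2, 0.24, 0.65]]
115 0.13 []
115 0.3 [[0.35, 0.02, 2.22, 2.66, 0.17, 2.0]]
125 0.13 []
125 0.3 []
135 0.13 []
135 0.3 []
150 0.13 []
150 0.3 []
```

Run:
```python
from kin import *
from plan import frame
q0=json.loads(open('log.jsonl').readlines()[-1])[0]
for t in (45,48,51,54,57):
  for x,y in ((.575,.13),(.575,.3),(.6,.36)):
   for dc in (-20,0):
    c=90+np.degrees(np.arctan2(y,x))-5+dc
    q,e=ik(np.array((x,y,.04)),frame(c,t),q0); q1,e1=ik(np.array((x,y,.04)),frame(c,t),[.2,.0,2.2,-.5,.3,-1])
    print(t,x,y,round(c),round(e,3),round(e1,3),q1.round(2) if e1<.01 else '')
print('pick A')
for t in(-30,-38,-45): 
  q,e=ik(np.array((.422,.19,.012)),frame(91,t),[.2,.3,1.6,0,1.8,-1.2]);print(t,round(e,3),q.round(2))
```

```text
45 0.575 0.13 78 0.0 0.0 [ 0.35 -0.06  2.09 -0.8   0.56 -0.43]
45 0.575 0.13 98 0.0 0.0 [ 0.12 -0.15  2.17  0.03  0.33 -1.61]
45 0.575 0.3 93 0.0 0.0 [ 0.59  0.07  1.96 -0.79  0.55 -0.45]
45 0.575 0.3 113 0.0 0.0 [ 0.39 -0.01  2.04  0.    0.32 -1.57]
45 0.6 0.36 96 0.0 0.0 [ 0.64  0.17  1.85 -0.77  0.55 -0.48]
45 0.6 0.36 116 0.0 0.0 [ 0.46  0.1   1.93 -0.02  0.33 -1.54]
48 0.575 0.13 78 0.0 0.0 [ 0.37 -0.06  2.12 -0.95  0.53 -0.28]
48 0.575 0.13 98 0.0 0.0 [ 0.12 -0.16  2.21  0.05  0.25 -1.63]
48 0.575 0.3 93 0.0 0.0 [ 0.61  0.07  2.   -0.94  0.51 -0.3 ]
48 0.575 0.3 113 0.0 0.0 [ 0.39 -0.01  2.08  0.    0.24 -1.57]
48 0.6 0.36 96 0.0 0.0 [ 0.65  0.17  1.88 -0.91  0.51 -0.34]
48 0.6 0.36 116 0.0 0.0 [ 0.46  0.1   1.96 -0.03  0.24 -1.53]
51 0.575 0.13 78 0.01 0.01 [ 0.38 -0.05  2.15 -1.08  0.51 -0.14]
51 0.575 0.13 98 0.004 0.004 [ 0.12 -0.16  2.24  0.08  0.17 -1.66]
51 0.575 0.3 93 0.007 0.007 [ 0.62  0.07  2.02 -1.08  0.5  -0.15]
51 0.575 0.3 113 0.013 0.013 
51 0.6 0.36 96 0.0 0.0 [ 0.67  0.18  1.91 -1.08  0.49 -0.17]
51 0.6 0.36 116 0.01 0.01 [ 0.46  0.1   1.99 -0.05  0.17 -1.51]
54 0.575 0.13 78 0.06 0.06 
54 0.575 0.13 98 0.051 0.051 
54 0.575 0.3 93 0.058 0.058 
54 0.575 0.3 113 0.064 0.064 
54 0.6 0.36 96 0.05 0.05 
54 0.6 0.36 116 0.06 0.06 
57 0.575 0.13 78 0.109 0.109 
57 0.575 0.13 98 0.064 0.084 
57 0.575 0.3 93 0.109 0.109 
57 0.575 0.3 113 0.078 0.084 
57 0.6 0.36 96 0.101 0.101 
57 0.6 0.36 116 0.087 0.083 
pick A
-30 0.0 [ 0.22  0.41  1.47  0.1   1.77 -1.37]
-38 0.0 [ 0.21  0.52  1.38  0.12  1.9  -1.38]
-45 0.0 [ 0.2   0.61  1.3   0.14  2.01 -1.38]
```

Run:
```python
from plan import *
P=frame(112,50)
route([((.57,.30,.12),P),((.585,.33,.07),P),((.585,.33,.038),P)])
from kin import *
print(ik(np.array((.585,.33,.038)),P,[.4,0,2.1,0,.3,-1.5]))
```

```text
t 7.7 tcp [0.5595 0.2815 0.1263] q [ 0.25 -0.23  2.15  0.7   0.36 -2.41] w 0.0717
leg [-0.0054  0.0107  0.0187] [0.113 0.094 0.095] rows 1.2
leg [0.0221 0.0222 0.0514] [0. 0. 0.] rows 1.2
leg [0.0245 0.     0.0206] [0. 0. 0.] rows 0.6
(array([ 0.45947666,  0.04655702,  2.0494625 , -0.32211681,  0.18355964,
       -1.2051455 ]), np.float64(2.220446049250313e-15))
```

Request:
{"method": "carry_out", "body": {
  "commands": [
    [-0.001, 0.002, 0.004, 0.03, 0.02, 0.02],
    [-0.002, 0.004, 0.008, 0.06, 0.05, 0.05],
    [-0.004, 0.007, 0.013, 0.09, 0.07, 0.07],
    [-0.005, 0.011, 0.019, 0.113, 0.094, 0.095],
    [-0.005, 0.011, 0.019, 0.113, 0.094, 0.095]
  ]
}}

```text
time: 8.2
tool_pos: [0.5707, 0.3017, 0.1211]
ee_rot: [-3.14, 0.875, -2.754]
wrist_force: [0.3, 0.4, -0.4]
width: 0.0718
finger_force: 30.0
```

Run:
```python
from plan import *
P=frame(112,50)
route([((.585,.33,.07),P),((.585,.33,.038),P)])
```

```text
t 8.2 tcp [0.5707 0.3017 0.1211] q [ 0.41 -0.16  2.04 -0.05  0.38 -1.51] w 0.0718
leg [0.0239 0.0209 0.0511] [0.001 0.002 0.002] rows 1.2
leg [0.0245 0.     0.0206] [0. 0. 0.] rows 0.6
```

Request:
{"method": "carry_out", "body": {
  "commands": [
    [0.006, 0.005, 0.013, 0, 0, 0],
    [0.012, 0.01, 0.026, 0, 0, 0],
    [0.018, 0.015, 0.039, 0, 0, 0],
    [0.024, 0.021, 0.051, 0, 0, 0],
    [0.024, 0.021, 0.051, 0, 0, 0]
  ]
}}

```text
time: 8.7
tool_pos: [0.583, 0.3279, 0.0657]
ee_rot: [-3.14, 0.868, -2.756]
wrist_force: [-0.8, -0.8, -1.2]
width: 0.0721
finger_force: 30.0
```

Request:
{"method": "carry_out", "body": {
  "commands": [
    [0.005, 0, 0.004, 0, 0, 0],
    [0.01, 0, 0.008, 0, 0, 0],
    [0.015, 0, 0.013, 0, 0, 0],
    [0.02, 0, 0.017, 0, 0, 0],
    [0.023, 0, 0.019, 0, 0, 0]
  ]
}}

```text
time: 9.2
tool_pos: [0.584, 0.3279, 0.0382]
ee_rot: [-3.141, 0.872, -2.758]
wrist_force: [0.5, -0.7, -0.0]
width: 0.0715
finger_force: 30.0
```

Run:
```python
from plan import *
P=frame(112,50)
route([((.585,.33,.038),P)])
s=snap('scene');i=s['img'][120:250,280:460,::-1];cv2.imwrite('pics/s3c.png',cv2.resize(i,None,fx=4,fy=4))
```

```text
t 9.2 tcp [0.584  0.3279 0.0382] q [ 0.46  0.04  2.05 -0.31  0.18 -1.22] w 0.0715
leg [-0.0009  0.0016  0.0015] [-0.001 -0.    -0.   ] rows 0.0
```

View pics/s3c.png

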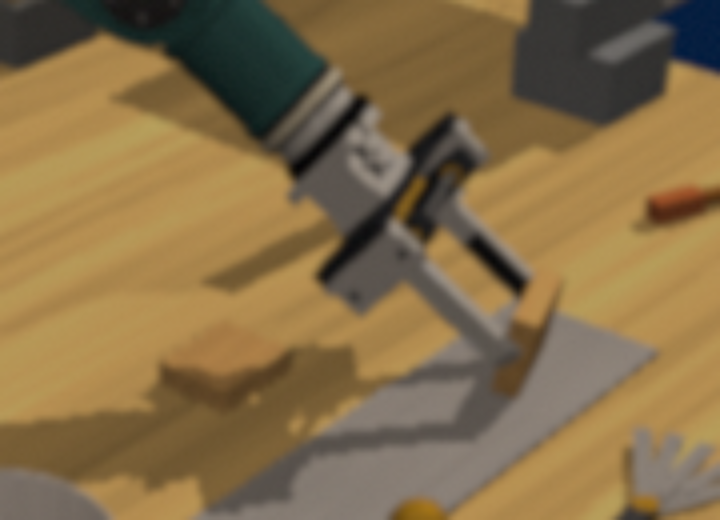

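The board at crop pixel (525,335) leans forward about 10° on the strip, as I planned. I'll press lightly until it touches.

Request:
{"method": "carry_out", "body": {
  "commands": [
    [0.001, 0, 0.001, 0, 0, 0],
    [0.0015, 0, 0.0013, 0, 0, 0],
    [0.002, 0, 0.0017, 0, 0, 0],
    [0.0023, 0, 0.0019, 0, 0, 0],
    [0.0023, 0, 0.0019, 0, 0, 0]
  ]
}}

```text
time: 9.75
tool_pos: [0.5846, 0.3284, 0.0368]
ee_rot: [-3.141, 0.874, -2.758]
wrist_force: [0.1, 0.6, 0.2]
width: 0.0719
finger_force: 30.0
```

Request:
{"method": "carry_out", "body": {
  "commands": [
    [0.001, 0, 0.001, 0, 0, 0],
    [0.002, 0, 0.0017, 0, 0, 0],
    [0.003, 0, 0.0025, 0, 0, 0],
    [0.003, 0, 0.0025, 0, 0, 0],
    [0.003, 0, 0.0025, 0, 0, 0]
  ]
}}

```text
time: 10.25
tool_pos: [0.5867, 0.3297, 0.0366]
ee_rot: [3.141, 0.881, -2.757]
wrist_force: [-1.9, -1.0, 7.1]
width: 0.0717
finger_force: 30.0
```

Request:
{"method": "carry_out", "body": {
  "commands": [
    [0, 0, 0, 0, 0, 0],
    [0, 0, 0, 0, 0, 0],
    [0, 0, 0, 0, 0, 0],
    [0, 0, 0, 0, 0, 0],
    [0, 0, 0, 0, 0, 0]
  ],
  "jaw": 0.86
}}

```text
time: 10.75
tool_pos: [0.584, 0.3281, 0.0318]
ee_rot: [-3.141, 0.872, -2.758]
wrist_force: [0.3, -0.5, -0.8]
width: 0.0811
finger_force: 0.0
```

Request:
{"method": "carry_out", "body": {
  "commands": [
    [0, 0, -0.01, 0, 0, 0],
    [0, 0, -0.02, 0, 0, 0],
    [0, 0, -0.04, 0, 0, 0],
    [0, 0, -0.07, 0, 0, 0],
    [0, 0, -0.1, 0, 0, 0]
  ],
  "jaw": 0.95
}}

```text
time: 11.25
tool_pos: [0.5119, 0.2991, 0.0971]
ee_rot: [3.141, 0.873, -2.758]
wrist_force: [0.9, 0.4, 0.3]
width: 0.0892
finger_force: 0.0
```

Run:
```python
from plan import *
F=frame(91,-43);P=frame(97,47)
from meas import *
for n in('top','scene'):
    s=snap(n);X=cloud(s);print(n);comps(X,.012,.08,(.35,.66),(.02,.45))
i=s['img'][120:250,280:460,::-1];cv2.imwrite('pics/s4c.png',cv2.resize(i,None,fx=4,fy=4))
route([])
```

```text
top
px[135. 232.] 688 c [582.6 328.6] size [23.4 73.9] ang 22.3 z [17.5 63.5 69.3]
px[203. 311.] 955 c [427.5 192.1] size [62.7 74.5] ang 3.6 z [16.8 20.4 23.7]
scene
px[411. 203.] 310 c [584.2 323.1] size [23.  78.6] ang 20.9 z [16.  48.8 65.3]
px[335. 209.] 341 c [426.2 188.3] size [66.7 76.1] ang 1.1 z [13.4 17.2 20.3]
t 11.35 tcp [0.5127 0.2999 0.1009] q [ 0.47 -0.25  2.17 -0.2   0.36 -1.33] w 0.0892
```

View pics/s4c.png

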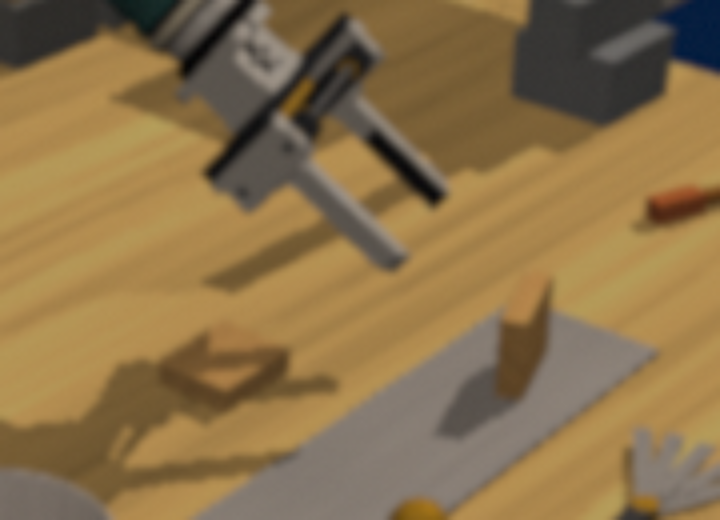

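The board stands upright at crop pixel (525,335). Now the second board.

Run:
```python
from plan import *
F=frame(92,-43)
route([((.46,.25,.18),frame(104,10)),((.43,.19,.14),frame(95,-25)),((.43,.19,.06),F),((.426,.19,.010),F)])
```

```text
t 11.35 tcp [0.5127 0.2999 0.1009] q [ 0.47 -0.25  2.17 -0.2   0.36 -1.33] w 0.0892
leg [-0.018  -0.0264 -0.1025] [0.073 0.705 0.123] rows 4.8
leg [ 0.0499 -0.051   0.0318] [-0.021  0.61   0.158] rows 4.2
leg [-0.0338  0.      0.0725] [-0.029  0.314  0.044] rows 2.1
leg [-0.0312  0.0001  0.0393] [0. 0. 0.] rows 1.0
```

Request:
{"method": "carry_out", "body": {
  "commands": [
    [0, -0.005, -0.03, 0.01, 0.14, 0.02],
    [-0.002, -0.01, -0.06, 0.03, 0.28, 0.05],
    [-0.006, -0.016, -0.08, 0.045, 0.42, 0.075],
    [-0.012, -0.021, -0.095, 0.06, 0.56, 0.1],
    [-0.018, -0.026, -0.1, 0.073, 0.7, 0.123]
  ],
  "jaw": 1
}}

```text
time: 11.85
tool_pos: [0.4629, 0.2515, 0.1786]
ee_rot: [3.14, 0.214, -2.891]
wrist_force: [0.5, 0.9, -0.1]
width: 0.0936
finger_force: 0.0
```

Request:
{"method": "carry_out", "body": {
  "commands": [
    [0.01, -0.01, 0.006, 0, 0.12, 0.03],
    [0.02, -0.02, 0.012, 0, 0.24, 0.06],
    [0.03, -0.03, 0.018, -0.01, 0.36, 0.1],
    [0.04, -0.04, 0.025, -0.02, 0.48, 0.13],
    [0.05, -0.051, 0.032, -0.02, 0.61, 0.158]
  ]
}}

```text
time: 12.35
tool_pos: [0.4352, 0.191, 0.1326]
ee_rot: [3.135, -0.401, -3.046]
wrist_force: [-0.3, -0.0, -0.2]
width: 0.094
finger_force: 0.0
```

Request:
{"method": "carry_out", "body": {
  "commands": [
    [-0.008, 0, 0.018, -0.01, 0.08, 0.01],
    [-0.017, 0, 0.036, -0.015, 0.16, 0.02],
    [-0.026, 0, 0.054, -0.02, 0.24, 0.03],
    [-0.033, 0, 0.07, -0.029, 0.314, 0.044],
    [-0.033, 0, 0.07, -0.029, 0.314, 0.044]
  ]
}}

```text
time: 12.85
tool_pos: [0.4363, 0.1911, 0.0493]
ee_rot: [3.134, -0.723, -3.097]
wrist_force: [-0.6, -0.1, -0.9]
width: 0.0941
finger_force: 0.0
```

Request:
{"method": "carry_out", "body": {
  "commands": [
    [0, 0, 0, 0, 0, 0],
    [0, 0, 0, 0, 0, 0],
    [0, 0, 0, 0, 0, 0],
    [0, 0, 0, 0, 0, 0],
    [0, 0, 0, 0, 0, 0]
  ]
}}

```text
time: 13.35
tool_pos: [0.438, 0.1923, 0.0566]
ee_rot: [3.131, -0.71, -3.093]
wrist_force: [-0.1, 1.1, -0.1]
width: 0.0938
finger_force: 0.0
```

Run:
```python
from plan import *
F=frame(92,-43)
route([((.426,.19,.010),F)])
```

```text
t 13.35 tcp [0.438  0.1923 0.0566] q [ 0.21  0.54  1.27  0.13  2.03 -1.39] w 0.0938
leg [-0.0212 -0.0021  0.0432] [0.001 0.041 0.011] rows 1.0
```

Request:
{"method": "carry_out", "body": {
  "commands": [
    [-0.005, 0, 0.01, 0, 0.01, 0],
    [-0.01, -0.001, 0.02, 0, 0.02, 0.005],
    [-0.015, -0.002, 0.03, 0, 0.03, 0.01],
    [-0.021, -0.002, 0.043, 0, 0.041, 0.01],
    [-0.021, -0.002, 0.043, 0, 0.041, 0.01]
  ]
}}

```text
time: 13.85
tool_pos: [0.4241, 0.1895, 0.0068]
ee_rot: [-3.142, -0.758, -3.108]
wrist_force: [-1.7, 0.6, 0.4]
width: 0.0939
finger_force: 0.0
```

Request:
{"method": "carry_out", "body": {
  "commands": [
    [0, 0, 0, 0, 0, 0],
    [0, 0, 0, 0, 0, 0],
    [0, 0, 0, 0, 0, 0],
    [0, 0, 0, 0, 0, 0],
    [0, 0, 0, 0, 0, 0]
  ]
}}

```text
time: 14.35
tool_pos: [0.4257, 0.1899, 0.0094]
ee_rot: [3.14, -0.753, -3.106]
wrist_force: [0.4, 0.3, 0.2]
width: 0.0943
finger_force: 0.0
```

Run:
```python
from plan import *
F=frame(92,-43)
route([((.426,.19,.010),F)])
```

```text
t 14.35 tcp [0.4257 0.1899 0.0094] q [ 0.21  0.6   1.31  0.13  1.98 -1.39] w 0.0943
leg [ 0.0002  0.     -0.0006] [ 0.001 -0.002  0.   ] rows 0.0
```

Request:
{"method": "carry_out", "body": {
  "commands": [
    [0, 0, 0, 0, 0, 0],
    [0, 0, 0, 0, 0, 0],
    [0, 0, 0, 0, 0, 0],
    [0, 0, 0, 0, 0, 0],
    [0, 0, 0, 0, 0, 0]
  ],
  "jaw": 0.6
}}

```text
time: 14.85
tool_pos: [0.4256, 0.19, 0.0092]
ee_rot: [3.14, -0.754, -3.106]
wrist_force: [0.7, 0.6, 0.3]
width: 0.0719
finger_force: 30.0
```

Run:
```python
from plan import *
P=frame(97,47)
route([((.44,.185,.11),frame(92,-20)),((.49,.17,.15),frame(94,18)),((.55,.15,.12),P),((.575,.15,.06),P),((.575,.15,.0375),P)])
```

```text
t 14.85 tcp [0.4256 0.19   0.0092] q [ 0.21  0.6   1.31  0.13  1.98 -1.39] w 0.0719
leg [ 0.0586 -0.0054 -0.0833] [ 0.001 -0.404  0.   ] rows 2.7
leg [-0.0328 -0.0167 -0.0545] [ 0.001 -0.663 -0.036] rows 4.4
leg [-0.0463 -0.0241  0.0466] [-0.028 -0.506 -0.045] rows 3.4
leg [ 0.027  -0.003   0.0591] [0. 0. 0.] rows 1.3
leg [0.0165 0.     0.0153] [0. 0. 0.] rows 0.4
```

Request:
{"method": "carry_out", "body": {
  "commands": [
    [0.012, -0.001, -0.017, 0, -0.08, 0],
    [0.024, -0.002, -0.034, 0, -0.16, 0],
    [0.036, -0.003, -0.05, 0, -0.24, 0],
    [0.048, -0.004, -0.067, 0, -0.32, 0],
    [0.058, -0.005, -0.083, 0, -0.404, 0]
  ]
}}

```text
time: 15.35
tool_pos: [0.4405, 0.1852, 0.1104]
ee_rot: [3.141, -0.346, -3.107]
wrist_force: [0.4, 0.8, -0.8]
width: 0.0719
finger_force: 30.0
```

Request:
{"method": "carry_out", "body": {
  "commands": [
    [-0.006, -0.003, -0.011, 0, -0.13, -0.007],
    [-0.012, -0.007, -0.022, 0, -0.26, -0.014],
    [-0.019, -0.01, -0.033, 0, -0.39, -0.02],
    [-0.026, -0.014, -0.044, 0, -0.52, -0.03],
    [-0.033, -0.017, -0.054, 0, -0.663, -0.036]
  ]
}}

```text
time: 15.85
tool_pos: [0.4912, 0.1699, 0.1505]
ee_rot: [3.14, 0.321, -3.072]
wrist_force: [-0.1, -1.0, -0.8]
width: 0.0719
finger_force: 30.0
```

Request:
{"method": "carry_out", "body": {
  "commands": [
    [-0.01, -0.006, 0.01, -0.007, -0.12, -0.01],
    [-0.02, -0.012, 0.02, -0.014, -0.24, -0.02],
    [-0.033, -0.018, 0.034, -0.02, -0.37, -0.03],
    [-0.046, -0.024, 0.046, -0.028, -0.506, -0.045],
    [-0.046, -0.024, 0.046, -0.028, -0.506, -0.045]
  ]
}}

```text
time: 16.35
tool_pos: [0.5425, 0.148, 0.1079]
ee_rot: [-3.141, 0.802, -3.02]
wrist_force: [-1.7, -0.8, -2.2]
width: 0.0718
finger_force: 30.0
```

Request:
{"method": "carry_out", "body": {
  "commands": [
    [0.007, -0.001, 0.015, 0, 0, 0],
    [0.014, -0.002, 0.03, 0, 0, 0],
    [0.02, -0.003, 0.045, 0, 0, 0],
    [0.027, -0.003, 0.059, 0, 0, 0],
    [0.027, -0.003, 0.059, 0, 0, 0]
  ]
}}

```text
time: 16.85
tool_pos: [0.5749, 0.1502, 0.0581]
ee_rot: [3.141, 0.814, -3.021]
wrist_force: [-1.1, -0.0, -0.7]
width: 0.0718
finger_force: 30.0
```

Run:
```python
from plan import *
P=frame(97,47)
route([((.575,.15,.0375),P)])
```

```text
t 16.85 tcp [0.5749 0.1502 0.0581] q [ 0.19 -0.17  2.16 -0.15  0.34 -1.39] w 0.0718
leg [ 0.0149 -0.0002  0.0142] [-0.    -0.006 -0.001] rows 0.4
```

Request:
{"method": "carry_out", "body": {
  "commands": [
    [0.004, 0, 0.004, 0, -0.005, 0],
    [0.008, 0, 0.007, 0, -0.005, 0],
    [0.012, 0, 0.011, 0, -0.005, 0],
    [0.015, 0, 0.014, 0, -0.005, 0],
    [0.015, 0, 0.014, 0, -0.005, 0]
  ]
}}

```text
time: 17.35
tool_pos: [0.574, 0.1501, 0.0376]
ee_rot: [3.141, 0.823, -3.02]
wrist_force: [-0.5, -0.6, -1.1]
width: 0.0718
finger_force: 30.0
```

Request:
{"method": "carry_out", "body": {
  "commands": [
    [0.001, 0, 0.001, 0, 0, 0],
    [0.001, 0, 0.001, 0, 0, 0],
    [0.001, 0, 0.001, 0, 0, 0],
    [0.001, 0, 0.001, 0, 0, 0],
    [0.001, 0, 0.001, 0, 0, 0]
  ]
}}

```text
time: 17.85
tool_pos: [0.5748, 0.1502, 0.0374]
ee_rot: [3.14, 0.825, -3.02]
wrist_force: [0.2, 0.2, -0.5]
width: 0.0719
finger_force: 30.0
```

Request:
{"method": "carry_out", "body": {
  "commands": [
    [0.001, 0, 0.001, 0, 0, 0],
    [0.0015, 0, 0.0015, 0, 0, 0],
    [0.0018, 0, 0.0018, 0, 0, 0],
    [0.0018, 0, 0.0018, 0, 0, 0],
    [0.0018, 0, 0.0018, 0, 0, 0]
  ]
}}

```text
time: 18.35
tool_pos: [0.575, 0.1503, 0.035]
ee_rot: [3.14, 0.825, -3.02]
wrist_force: [0.2, 0.1, 0.2]
width: 0.0718
finger_force: 30.0
```

Request:
{"method": "carry_out", "body": {
  "commands": [
    [0, 0, 0, 0, 0, 0],
    [0, 0, 0, 0, 0, 0],
    [0, 0, 0, 0, 0, 0],
    [0, 0, 0, 0, 0, 0],
    [0, 0, 0, 0, 0, 0]
  ],
  "jaw": 0.88
}}

```text
time: 18.85
tool_pos: [0.5748, 0.1502, 0.0346]
ee_rot: [3.14, 0.825, -3.02]
wrist_force: [-0.5, 0.0, 0.2]
width: 0.0826
finger_force: 0.0
```

Request:
{"method": "carry_out", "body": {
  "commands": [
    [0, 0, -0.01, 0, 0, 0],
    [0, 0, -0.03, 0, 0, 0],
    [0, 0, -0.05, 0, 0, 0],
    [0, 0, -0.08, 0, 0, 0],
    [0, 0, -0.11, 0, 0, 0]
  ],
  "jaw": 0.95
}}

```text
time: 19.35
tool_pos: [0.4936, 0.1402, 0.1093]
ee_rot: [3.14, 0.823, -3.02]
wrist_force: [-0.1, 0.1, 0.9]
width: 0.0894
finger_force: 0.0
```

Run:
```python
from plan import *
from meas import *
for n in('top','scene'):
    s=snap(n);X=cloud(s);print(n);comps(X,.012,.08,(.48,.66),(.02,.45))
i=s['img'][120:250,280:460,::-1];cv2.imwrite('pics/s5c.png',cv2.resize(i,None,fx=4,fy=4))
route([])
from kin import *
# pouring feasibility
for nose in range(0,360,15):
  for t in (0,55):
    n=np.radians(nose);nv=np.array([np.cos(n),np.sin(n),0])
    th=np.radians(t)
    for sgn in (0,180):
      # tool y = nose +-90, tool z = down tilted toward -nose
      F=frame(nose-90 if 1 else 0,t) # tilt dir = close-90 = nose-180
      if sgn: F=F@np.diag([-1,-1,1])
      lip=np.array([.586,-.177,.14])-nv*.03
      g=lip-(nv*(75*np.cos(th)-52*np.sin(th))+np.array([0,0,1])*(-75*np.sin(th)-52*np.cos(th)))/1000
      tcp=g+F[:,2]*.019
      b=iks(tcp,F)
      if b: print(nose,t,sgn,tcp.round(3),[x.round(2).tolist() for x in b])
```

```text
top
px[135. 232.] 664 c [581.4 328.3] size [23.1 74. ] ang 20.8 z [18.1 63.6 69.1]
px[221. 236.] 553 c [574.4 150.7] size [21.6 71.1] ang 7.0 z [19.6 65.  69. ]
scene
px[411. 203.] 307 c [584.1 324.4] size [22.6 80.5] ang 21.6 z [15.4 48.7 65.2]
px[367. 228.] 475 c [574.7 147.2] size [25.  77.7] ang 8.1 z [15.3 46.1 65. ]
t 19.45 tcp [0.4951 0.1408 0.1138] q [ 0.21 -0.5   2.27 -0.12  0.55 -1.41] w 0.089
0 0 0 [ 0.481 -0.177  0.173] [[-0.46, 0.01, 1.51, 0.0, 1.62, 1.11]]
0 0 180 [ 0.481 -0.177  0.173] [[-0.46, 0.01, 1.51, 0.0, 1.62, -2.03]]
0 55 0 [ 0.54  -0.177  0.22 ] [[-0.28, 0.84, 0.59, -0.46, 2.61, 1.01]]
0 55 180 [ 0.54  -0.177  0.22 ] [[-0.28, 0.84, 0.59, -0.46, 2.61, -2.13]]
15 0 0 [ 0.485 -0.204  0.173] [[-0.51, 0.04, 1.48, -0.0, 1.62, 0.8]]
15 0 180 [ 0.485 -0.204  0.173] [[-0.51, 0.04, 1.48, 0.0, 1.62, -2.34]]
15 55 0 [ 0.542 -0.189  0.22 ] [[-0.21, 0.79, 0.68, -0.64, 2.47, 0.76]]
15 55 180 [ 0.542 -0.189  0.22 ] [[-0.21, 0.79, 0.68, -0.64, 2.47, -2.39]]
30 0 0 [ 0.495 -0.229  0.173] [[-0.54, 0.09, 1.44, 0.0, 1.62, 0.51]]
30 55 0 [ 0.546 -0.2    0.22 ] [[-0.14, 0.7, 0.81, -
[... 3566 characters left out ...]
-0.137  0.22 ] [[-0.57, 0.72, 0.78, 0.62, 2.44, 2.36]]
300 55 180 [ 0.563 -0.137  0.22 ] [[-0.57, 0.72, 0.78, 0.62, 2.44, -0.78]]
315 0 0 [ 0.512 -0.103  0.173] [[-0.31, 0.03, 1.49, 0.0, 1.62, 2.05]]
315 0 180 [ 0.512 -0.103  0.173] [[-0.31, 0.03, 1.49, 0.0, 1.62, -1.09]]
315 55 0 [ 0.553 -0.144  0.22 ] [[-0.5, 0.8, 0.66, 0.45, 2.58, 2.13]]
315 55 180 [ 0.553 -0.144  0.22 ] [[-0.5, 0.8, 0.66, 0.45, 2.58, -1.02]]
330 0 0 [ 0.495 -0.124  0.173] [[-0.36, 0.01, 1.52, 0.0, 1.62, 1.74]]
330 0 180 [ 0.495 -0.124  0.173] [[-0.36, 0.01, 1.52, 0.0, 1.62, -1.4]]
345 0 0 [ 0.485 -0.15   0.173] [[-0.41, 0.0, 1.53, -0.0, 1.62, 1.42]]
345 0 180 [ 0.485 -0.15   0.173] [[-0.41, 0.0, 1.53, -0.0, 1.62, -1.72]]
```

View pics/s5c.png

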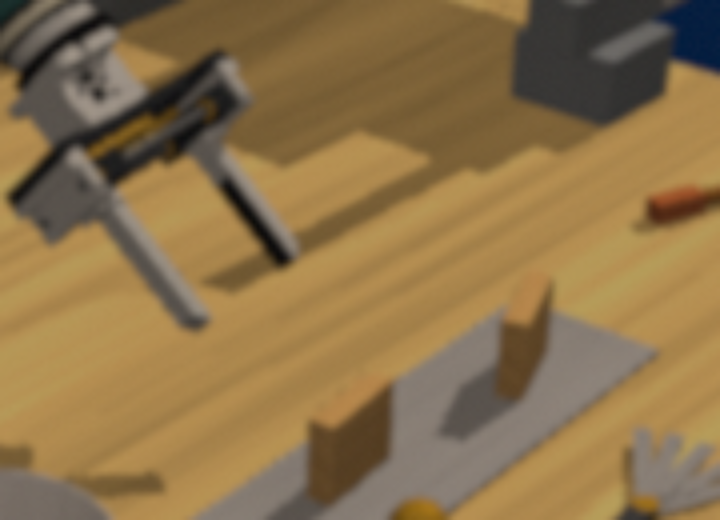

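Both boards stand, at crop pixels (350,440) and (525,335). Next is scoop 0.

Run:
```python
from plan import *
F=frame(-7.8,0)
route([((.45,.08,.24),frame(75,10)),((.49,-.13,.25),frame(35,0)),((.56,-.32,.22),frame(-5,0)),((.5803,-.358,.13),F),((.5803,-.358,.063),F)])
```

```text
t 19.45 tcp [0.4951 0.1408 0.1138] q [ 0.21 -0.5   2.27 -0.12  0.55 -1.41] w 0.089
leg [-0.0583 -0.0546 -0.1236] [0.19  0.65  0.342] rows 5.1
leg [-0.0933 -0.1925  0.0063] [0.061 0.167 0.696] rows 4.8
leg [-0.1958 -0.0516  0.03  ] [0.    0.    0.698] rows 4.7
leg [-0.0361  0.0235  0.09  ] [0.    0.    0.049] rows 2.0
leg [0.    0.    0.067] [0. 0. 0.] rows 1.3
```

Request:
{"method": "carry_out", "body": {
  "commands": [
    [-0.01, -0.01, -0.025, 0.038, 0.13, 0.068],
    [-0.022, -0.022, -0.05, 0.076, 0.26, 0.136],
    [-0.034, -0.033, -0.075, 0.114, 0.39, 0.204],
    [-0.046, -0.044, -0.1, 0.152, 0.52, 0.272],
    [-0.058, -0.054, -0.123, 0.19, 0.65, 0.342]
  ],
  "jaw": 0.5
}}

```text
time: 19.95
tool_pos: [0.4513, 0.0802, 0.2368]
ee_rot: [3.14, 0.192, 2.893]
wrist_force: [-0.4, 0.3, -1.5]
width: 0.0526
finger_force: 0.0
```

Request:
{"method": "carry_out", "body": {
  "commands": [
    [-0.018, -0.038, 0.001, 0.012, 0.033, 0.139],
    [-0.036, -0.076, 0.002, 0.024, 0.066, 0.278],
    [-0.055, -0.114, 0.004, 0.036, 0.1, 0.417],
    [-0.074, -0.152, 0.005, 0.048, 0.133, 0.556],
    [-0.093, -0.192, 0.006, 0.061, 0.167, 0.696]
  ]
}}

```text
time: 20.45
tool_pos: [0.4946, -0.1304, 0.2455]
ee_rot: [3.127, 0.013, 2.192]
wrist_force: [0.6, -0.1, 0.9]
width: 0.0467
finger_force: 0.0
```

Request:
{"method": "carry_out", "body": {
  "commands": [
    [-0.039, -0.01, 0.006, 0, 0, 0.139],
    [-0.078, -0.02, 0.012, 0, 0, 0.278],
    [-0.117, -0.03, 0.018, 0, 0, 0.417],
    [-0.156, -0.04, 0.024, 0, 0, 0.556],
    [-0.195, -0.051, 0.03, 0, 0, 0.698]
  ]
}}

```text
time: 20.95
tool_pos: [0.5684, -0.3185, 0.2165]
ee_rot: [3.122, 0.001, 1.494]
wrist_force: [-0.1, 0.5, 0.1]
width: 0.0471
finger_force: 0.0
```

Request:
{"method": "carry_out", "body": {
  "commands": [
    [0, 0, 0, 0, 0, 0],
    [0, 0, 0, 0, 0, 0],
    [0, 0, 0, 0, 0, 0],
    [0, 0, 0, 0, 0, 0],
    [0, 0, 0, 0, 0, 0]
  ]
}}

```text
time: 21.45
tool_pos: [0.5676, -0.3152, 0.2205]
ee_rot: [3.119, 0.003, 1.502]
wrist_force: [-0.6, 0.1, 0.1]
width: 0.0468
finger_force: 0.0
```

Run:
```python
from plan import *
F=frame(-7.8,0)
route([((.5803,-.358,.13),F),((.5803,-.358,.063),F)])
```

```text
t 21.45 tcp [ 0.5676 -0.3152  0.2205] q [-0.6   0.29  1.1   0.01  1.73 -0.53] w 0.0468
leg [-0.0415  0.0136  0.0909] [0.023 0.002 0.067] rows 2.0
leg [0.    0.    0.067] [0. 0. 0.] rows 1.3
```

Request:
{"method": "carry_out", "body": {
  "commands": [
    [-0.01, 0.003, 0.02, 0.005, 0, 0.015],
    [-0.02, 0.007, 0.045, 0.01, 0, 0.03],
    [-0.03, 0.01, 0.07, 0.016, 0, 0.05],
    [-0.041, 0.014, 0.091, 0.023, 0.002, 0.067],
    [-0.041, 0.014, 0.091, 0.023, 0.002, 0.067]
  ]
}}

```text
time: 21.95
tool_pos: [0.5781, -0.3582, 0.1223]
ee_rot: [-3.131, -0.005, 1.432]
wrist_force: [0.8, 0.1, -0.8]
width: 0.0469
finger_force: 0.0
```

Request:
{"method": "carry_out", "body": {
  "commands": [
    [0, 0, 0.01, 0, 0, 0],
    [0, 0, 0.02, 0, 0, 0],
    [0, 0, 0.03, 0, 0, 0],
    [0, 0, 0.035, 0, 0, 0],
    [0, 0, 0.035, 0, 0, 0]
  ]
}}

```text
time: 22.45
tool_pos: [0.5798, -0.3578, 0.0928]
ee_rot: [-3.138, -0.001, 1.434]
wrist_force: [-0.9, 0.6, 0.1]
width: 0.0468
finger_force: 0.0
```

Run:
```python
from plan import *
F=frame(-7.8,0)
route([((.5803,-.358,.063),F)])
for n in ('scene','top'):
    s=snap(n);i=s['img'][260:370,110:270,::-1] if n=='scene' else s['img'][180:360,400:560,::-1];cv2.imwrite(f'pics/{n}6.png',cv2.resize(i,None,fx=3,fy=3))
a=cv2.imread('pics/scene6.png');b=cv2.imread('pics/top6.png')
c=np.zeros((max(a.shape[0],b.shape[0]),a.shape[1]+b.shape[1],3),np.uint8);c[:a.shape[0],:a.shape[1]]=a;c[:b.shape[0],a.shape[1]:]=b;c=cv2.resize(c,(800,int(c.shape[0]*800/c.shape[1])));cv2.imwrite('pics/c6.png',c)
```

```text
t 22.45 tcp [ 0.5798 -0.3578  0.0928] q [-0.64  0.42  1.18 -0.    1.54 -0.5 ] w 0.0468
leg [-0.0002  0.0006  0.0298] [-0.003 -0.001 -0.001] rows 0.6
```

View pics/c6.png

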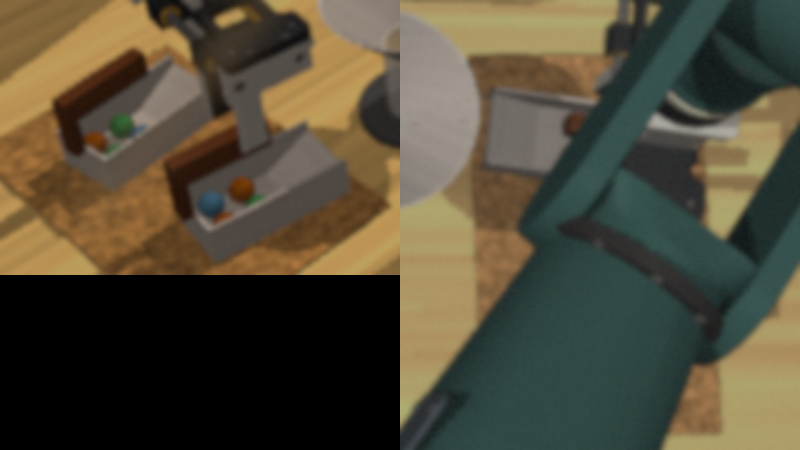

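The left panel shows the fingers on both sides of scoop 0's bar at (255,120). Descending and closing.

Request:
{"method": "carry_out", "body": {
  "commands": [
    [0, 0, 0.008, 0, 0, 0],
    [0, 0, 0.016, 0, 0, 0],
    [0, 0, 0.024, 0, 0, 0],
    [0, 0, 0.03, 0, 0, 0],
    [0, 0, 0.03, 0, 0, 0]
  ]
}}

```text
time: 23.05
tool_pos: [0.5794, -0.3577, 0.0617]
ee_rot: [-3.137, -0.002, 1.433]
wrist_force: [-0.5, 0.2, 0.1]
width: 0.0468
finger_force: 0.0
```

Request:
{"method": "carry_out", "body": {
  "commands": [
    [0, 0, 0, 0, 0, 0],
    [0, 0, 0, 0, 0, 0],
    [0, 0, 0, 0, 0, 0],
    [0, 0, 0, 0, 0, 0],
    [0, 0, 0, 0, 0, 0]
  ],
  "jaw": 0.1
}}

```text
time: 23.55
tool_pos: [0.5802, -0.3585, 0.0642]
ee_rot: [-3.14, -0.0, 1.433]
wrist_force: [-0.7, -0.5, 0.4]
width: 0.0157
finger_force: 30.0
```

Request:
{"method": "carry_out", "body": {
  "commands": [
    [0, 0, -0.002, 0, 0, 0],
    [0, 0, -0.007, 0, 0, 0],
    [0, 0, -0.015, 0, 0, 0],
    [0, 0, -0.025, 0, 0, 0],
    [0, 0, -0.035, 0, 0, 0]
  ]
}}

```text
time: 24.05
tool_pos: [0.5805, -0.3585, 0.1]
ee_rot: [-3.141, -0.0, 1.433]
wrist_force: [0.5, -0.2, -2.9]
width: 0.0155
finger_force: 30.0
```

Run:
```python
from plan import *
p,R,o=now()
print(p,R[:,2])
nose=82.2;nv=np.array([np.cos(np.radians(nose)),np.sin(np.radians(nose)),0])
up=np.array([0,0,1.])
def pose(t,lip):
    th=np.radians(t);F=frame(nose-90,t)
    g=np.array(lip)-(nv*(75*np.cos(th)-52*np.sin(th))+up*(-75*np.sin(th)-52*np.cos(th)))/1000
    return g+F[:,2]*.019,F
L=np.array([.5857,-.177,0])-nv*.03
route([pose(0,L-nv*.04+up*.165),pose(25,L+up*.15),pose(35,L+up*.143),pose(42,L+up*.14),pose(56,L+up*.14)])
from kin import *
for t in(0,25,42,56,60):
    P,F=pose(t,L+up*.142);q,e=ik(P,F,[-.4,.3,1.2,-.5,1.6,-.2]);print(t,P.round(3),q.round(2),round(e,4))
```

```text
[ 0.58049838 -0.35847606  0.0999824 ] [-1.01588049e-03  4.09330836e-04 -9.99999400e-01]
t 24.05 tcp [ 0.5805 -0.3585  0.1   ] q [-0.64  0.42  1.17 -0.    1.55 -0.5 ] w 0.0155
leg [ 0.0355 -0.0196 -0.098 ] [-0.001 -0.    -0.001] rows 2.1
leg [ 0.061  -0.     -0.0136] [ 0.    -0.436 -0.   ] rows 2.9
leg [ 0.0098  0.     -0.0062] [-0.    -0.175  0.   ] rows 1.2
leg [ 0.0063  0.     -0.0064] [ 0.    -0.122  0.   ] rows 0.8
leg [ 0.0102  0.     -0.0172] [-0.    -0.244 -0.   ] rows 1.6
0 [ 0.571 -0.281  0.175] [-0.55  0.29  1.2   0.    1.66 -0.41] 0.0
25 [ 0.574 -0.26   0.204] [-0.28  0.22  1.29 -0.43  1.57 -0.16] 0.0
42 [ 0.577 -0.24   0.217] [-0.11  0.24  1.35 -0.73  1.58  0.04] 0.0
56 [ 0.58  -0.221  0.223] [ 0.02  0.31  1.39 -0.96  1.63  0.19] 0.0
60 [ 0.58  -0.216  0.223] [ 0.05  0.33  1.39 -1.02  1.65  0.23] 0.0
```

Request:
{"method": "carry_out", "body": {
  "commands": [
    [0, 0, -0.015, 0, 0, 0],
    [0, -0.002, -0.035, 0, 0, 0],
    [0, -0.006, -0.06, 0, 0, 0],
    [0, -0.01, -0.085, 0, 0, 0],
    [0.003, -0.013, -0.1, 0, 0, 0]
  ]
}}

```text
time: 24.55
tool_pos: [0.5685, -0.3545, 0.2031]
ee_rot: [3.139, 0.002, 1.433]
wrist_force: [-0.1, 0.3, -1.3]
width: 0.0161
finger_force: 30.0
```

Request:
{"method": "carry_out", "body": {
  "commands": [
    [0.006, -0.001, 0, 0, 0, 0],
    [0.014, -0.003, 0, 0, 0, 0],
    [0.023, -0.005, 0, 0, 0, 0],
    [0.029, -0.007, 0, 0, 0, 0],
    [0.032, -0.007, 0, 0, 0, 0]
  ]
}}

```text
time: 25.05
tool_pos: [0.5651, -0.3196, 0.1976]
ee_rot: [-3.138, -0.002, 1.434]
wrist_force: [0.5, 0.9, -2.5]
width: 0.0158
finger_force: 30.0
```

Request:
{"method": "carry_out", "body": {
  "commands": [
    [0.01, 0, -0.002, 0, -0.08, 0],
    [0.024, 0, -0.005, 0, -0.17, 0],
    [0.038, 0, -0.008, 0, -0.27, 0],
    [0.05, 0, -0.011, 0, -0.36, 0],
    [0.061, 0, -0.0136, 0, -0.436, 0]
  ]
}}

```text
time: 25.55
tool_pos: [0.574, -0.2591, 0.2124]
ee_rot: [-3.14, 0.438, 1.435]
wrist_force: [-0.3, -0.3, -2.7]
width: 0.0158
finger_force: 30.0
```

```bash
cat > pour.py <<'E'
from plan import *
up=np.array([0,0,1.])
def nvec(nose): return np.array([np.cos(np.radians(nose)),np.sin(np.radians(nose)),0])
def pose(nose,t,lip):
    th=np.radians(t);F=frame(nose-90,t)
    g=np.array(lip)-(nvec(nose)*(75*np.cos(th)-52*np.sin(th))+up*(-75*np.sin(th)-52*np.cos(th)))/1000
    return g+F[:,2]*.019,F
C=np.array([.5857,-.177,0])
E
python3 - <<'E'
from pour import *
n=82.2;L=C-nvec(n)*.03
route([pose(n,33,L+up*.145),pose(n,42,L+up*.138),pose(n,56,L+up*.138)])
s=snap('scene');i=s['img'][160:330,160:360,::-1];cv2.imwrite('pics/s7c.png',cv2.resize(i,None,fx=3,fy=3))
E
```

```text
t 25.55 tcp [ 0.574  -0.2591  0.2124] q [-0.28  0.22  1.28 -0.43  1.58 -0.16] w 0.0158
leg [ 0.0068  0.0004 -0.0043] [-0.001 -0.138  0.   ] rows 0.9
leg [ 0.0099 -0.     -0.0055] [-0.    -0.157  0.   ] rows 1.0
leg [ 0.0102  0.     -0.0172] [-0.    -0.244 -0.   ] rows 1.6
```

View pics/s7c.png

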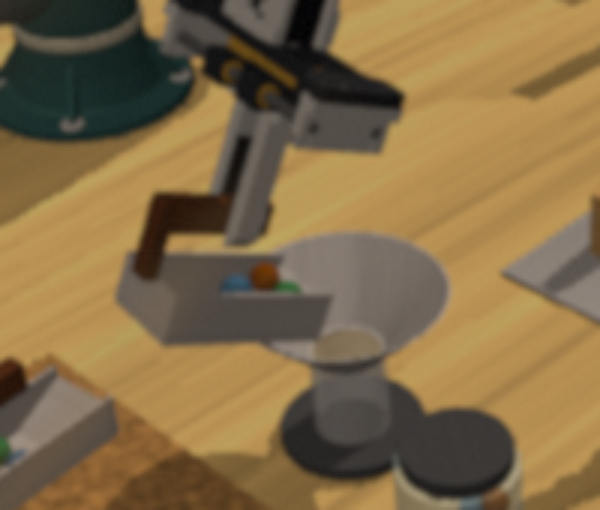

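Scoop 0's lip is over the funnel at (330,300), with the marbles gathered at the ramp near (260,280). Tipping further now.

Request:
{"method": "carry_out", "body": {
  "commands": [
    [0.003, 0, -0.002, 0, -0.06, 0],
    [0.006, 0, -0.004, 0, -0.12, 0],
    [0.009, 0, -0.006, 0, -0.17, 0],
    [0.012, 0, -0.008, 0, -0.21, 0],
    [0.015, 0, -0.01, 0, -0.25, 0]
  ]
}}

```text
time: 26.1
tool_pos: [0.5763, -0.2425, 0.2147]
ee_rot: [-3.139, 0.685, 1.435]
wrist_force: [-0.2, 1.2, -2.3]
width: 0.0157
finger_force: 30.0
```

Request:
{"method": "carry_out", "body": {
  "commands": [
    [0.001, 0, -0.001, 0, -0.02, 0],
    [0.002, 0, -0.002, 0, -0.04, 0],
    [0.002, 0, -0.002, 0, -0.05, 0],
    [0.002, 0, -0.002, 0, -0.05, 0],
    [0.002, 0, -0.002, 0, -0.05, 0]
  ]
}}

```text
time: 26.6
tool_pos: [0.5767, -0.2405, 0.2157]
ee_rot: [-3.14, 0.735, 1.434]
wrist_force: [0.5, 0.3, -1.5]
width: 0.0159
finger_force: 30.0
```

Run:
```python
from pour import *
n=82.2;L=C-nvec(n)*.03
route([pose(n,42,L+up*.138),pose(n,56,L+up*.138)])
s=snap('scene');i=s['img'][160:330,160:360,::-1];cv2.imwrite('pics/s8c.png',cv2.resize(i,None,fx=3,fy=3))
```

```text
t 26.6 tcp [ 0.5767 -0.2405  0.2157] q [-0.11  0.25  1.35 -0.73  1.58  0.04] w 0.0159
leg [0.0024 0.0003 0.0019] [-0.002  0.002 -0.001] rows 0.1
leg [ 0.0102  0.     -0.0172] [-0.    -0.244 -0.   ] rows 1.6
```

View pics/s8c.png

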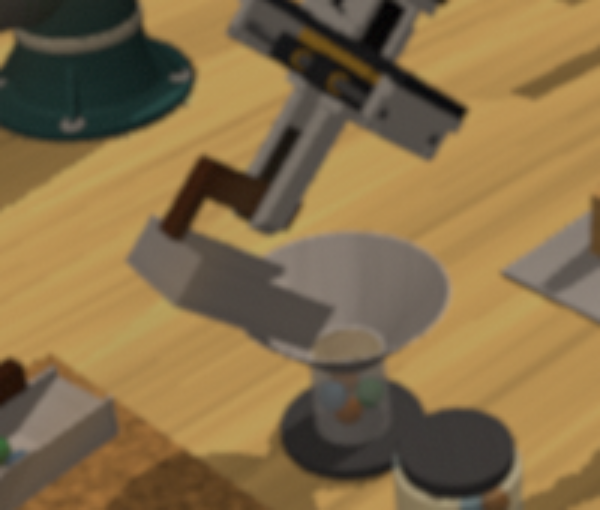

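The marbles have dropped into the tube, at (350,395). I'll tip to 56° to empty the scoop fully, then check from above.

Request:
{"method": "carry_out", "body": {
  "commands": [
    [0.002, 0, -0.003, 0, -0.05, 0],
    [0.004, 0, -0.007, 0, -0.1, 0],
    [0.006, 0, -0.011, 0, -0.15, 0],
    [0.009, 0, -0.015, 0, -0.2, 0],
    [0.011, 0, -0.018, 0, -0.24, 0]
  ]
}}

```text
time: 27.15
tool_pos: [0.5796, -0.22, 0.2216]
ee_rot: [-3.14, 0.976, 1.435]
wrist_force: [0.6, -0.0, -1.7]
width: 0.0157
finger_force: 30.0
```

Request:
{"method": "carry_out", "body": {
  "commands": [
    [0, 0, 0, 0, 0, 0],
    [0, 0, 0, 0, 0, 0],
    [0, 0, 0, 0, 0, 0],
    [0, 0, 0, 0, 0, 0],
    [0, 0, 0, 0, 0, 0]
  ]
}}

```text
time: 27.65
tool_pos: [0.5794, -0.2206, 0.2221]
ee_rot: [-3.141, 0.975, 1.433]
wrist_force: [-0.5, -0.4, -2.1]
width: 0.016
finger_force: 30.0
```

Run:
```python
from pour import *
n=82.2;L=C-nvec(n)*.03;F=frame(-7.8,0)
route([pose(n,20,L+up*.155-nvec(n)*.01),((.567,-.33,.2),F),((.579,-.361,.2),F),((.579,-.361,.09),F),((.579,-.361,.065),F)])
```

```text
t 27.65 tcp [ 0.5794 -0.2206  0.2221] q [ 0.02  0.31  1.38 -0.96  1.63  0.19] w 0.016
leg [-0.0223  0.0004  0.0515] [-0.002  0.626 -0.002] rows 4.2
leg [-0.0476  0.0022  0.0297] [0.    0.349 0.   ] rows 2.3
leg [-0.0291  0.0161  0.    ] [0. 0. 0.] rows 0.7
leg [0.   0.   0.11] [0. 0. 0.] rows 2.2
leg [0.    0.    0.025] [0. 0. 0.] rows 0.5
```

Request:
{"method": "carry_out", "body": {
  "commands": [
    [-0.01, 0, 0.001, 0, 0.12, 0],
    [-0.018, 0, 0.011, 0, 0.25, 0],
    [-0.022, 0, 0.024, 0, 0.38, 0],
    [-0.023, 0, 0.038, 0, 0.5, 0],
    [-0.022, 0, 0.051, 0, 0.626, 0]
  ]
}}

```text
time: 28.15
tool_pos: [0.5721, -0.2749, 0.2132]
ee_rot: [3.14, 0.346, 1.433]
wrist_force: [0.8, 0.1, -2.4]
width: 0.0154
finger_force: 30.0
```

Request:
{"method": "carry_out", "body": {
  "commands": [
    [-0.01, 0, 0.003, 0, 0.08, 0],
    [-0.02, 0.001, 0.01, 0, 0.16, 0],
    [-0.03, 0.001, 0.018, 0, 0.24, 0],
    [-0.04, 0.002, 0.025, 0, 0.31, 0],
    [-0.048, 0.002, 0.03, 0, 0.349, 0]
  ]
}}

```text
time: 28.65
tool_pos: [0.5651, -0.3319, 0.1993]
ee_rot: [-3.139, 0.0, 1.43]
wrist_force: [0.3, 0.2, -2.1]
width: 0.016
finger_force: 30.0
```

Request:
{"method": "carry_out", "body": {
  "commands": [
    [-0.007, 0.004, 0, 0, 0, 0],
    [-0.014, 0.008, 0, 0, 0, 0],
    [-0.022, 0.012, 0, 0, 0, 0],
    [-0.029, 0.016, 0, 0, 0, 0],
    [-0.029, 0.016, 0, 0, 0, 0]
  ]
}}

```text
time: 29.15
tool_pos: [0.5788, -0.3606, 0.1992]
ee_rot: [-3.14, 0.001, 1.434]
wrist_force: [-0.3, -0.2, -2.3]
width: 0.0158
finger_force: 30.0
```

Request:
{"method": "carry_out", "body": {
  "commands": [
    [0, 0, 0.02, 0, 0, 0],
    [0, 0, 0.045, 0, 0, 0],
    [0, 0, 0.07, 0, 0, 0],
    [0, 0, 0.095, 0, 0, 0],
    [0, 0, 0.105, 0, 0, 0]
  ]
}}

```text
time: 29.65
tool_pos: [0.5768, -0.3585, 0.0909]
ee_rot: [-3.135, -0.002, 1.434]
wrist_force: [-0.9, 0.3, -2.6]
width: 0.0159
finger_force: 30.0
```

Run:
```python
from pour import *
route([((.579,-.361,.0655),frame(-7.8,0))])
```

```text
t 29.65 tcp [ 0.5768 -0.3585  0.0909] q [-0.64  0.42  1.19 -0.    1.54 -0.5 ] w 0.0159
leg [-0.0022  0.0027  0.0254] [-0.007 -0.002 -0.   ] rows 0.5
```

Request:
{"method": "carry_out", "body": {
  "commands": [
    [0, 0, 0.008, 0, 0, 0],
    [0, 0, 0.016, 0, 0, 0],
    [0, 0, 0.023, 0, 0, 0],
    [0, 0, 0.027, 0, 0, 0],
    [0, 0, 0.028, 0, 0, 0]
  ]
}}

```text
time: 30.15
tool_pos: [0.5779, -0.3603, 0.0662]
ee_rot: [-3.14, 0.0, 1.433]
wrist_force: [0.3, 0.5, -1.5]
width: 0.0157
finger_force: 30.0
```

Request:
{"method": "carry_out", "body": {
  "commands": [
    [0, 0, 0, 0, 0, 0],
    [0, 0, 0, 0, 0, 0],
    [0, 0, 0.001, 0, 0, 0],
    [0, 0, 0.002, 0, 0, 0],
    [0, 0, 0.002, 0, 0, 0]
  ]
}}

```text
time: 30.65
tool_pos: [0.5779, -0.3602, 0.0642]
ee_rot: [-3.14, 0.0, 1.433]
wrist_force: [0.3, -0.1, -1.7]
width: 0.0156
finger_force: 30.0
```

Request:
{"method": "carry_out", "body": {
  "commands": [
    [0, 0, 0.001, 0, 0, 0],
    [0, 0, 0.001, 0, 0, 0],
    [0, 0, 0.001, 0, 0, 0],
    [0, 0, 0.001, 0, 0, 0],
    [0, 0, 0.001, 0, 0, 0]
  ]
}}

```text
time: 31.15
tool_pos: [0.578, -0.3602, 0.0641]
ee_rot: [-3.14, 0.001, 1.433]
wrist_force: [-1.6, 2.3, 3.7]
width: 0.0158
finger_force: 30.0
```

Request:
{"method": "carry_out", "body": {
  "commands": [
    [0, 0, 0, 0, 0, 0],
    [0, 0, 0, 0, 0, 0],
    [0, 0, 0, 0, 0, 0],
    [0, 0, 0, 0, 0, 0],
    [0, 0, 0, 0, 0, 0]
  ],
  "jaw": 0.5
}}

```text
time: 31.65
tool_pos: [0.578, -0.3603, 0.0631]
ee_rot: [-3.14, 0.0, 1.433]
wrist_force: [-0.1, 0.3, -0.5]
width: 0.0469
finger_force: 0.0
```

Request:
{"method": "carry_out", "body": {
  "commands": [
    [0, 0, -0.02, 0, 0, 0],
    [0, 0, -0.05, 0, 0, 0],
    [0, 0, -0.09, 0, 0, 0],
    [0, 0, -0.13, 0, 0, 0],
    [0, 0, -0.16, 0, 0, 0]
  ]
}}

```text
time: 32.15
tool_pos: [0.5787, -0.3606, 0.2267]
ee_rot: [3.14, 0.002, 1.433]
wrist_force: [1.0, 0.6, -0.4]
width: 0.0471
finger_force: 0.0
```

Run:
```python
from pour import *
from meas import *
for n in('scene','top'):
    s=snap(n);X=cloud(s);print(n);comps(X,.06,.099,(.35,.66),(-.47,-.26));comps(X,.012,.08,(.48,.66),(.02,.45))
# scoop1 grip from initial measurements: bar centre avg
n=96.8;b=np.array([.4402,-.3935]);g=b+nvec(n)[:2]*.0175;print('grip1',g)
F=frame(n-90,0)
route([((.50,-.36,.20),frame(0,0)),((*g,.14),F),((*g,.063),F)])
```

```text
scene
px[149. 295.] 557 c [ 441.6 -395. ] size [20.7 85.7] ang 5.4 z [68.2 84.7 92.9]
px[194. 321.] 630 c [ 577.4 -378.3] size [84.8 20.6] ang 81.7 z [68.8 85.8 93.3]
px[411. 203.] 308 c [584.7 324.3] size [23.2 80.7] ang 20.8 z [15.5 49.3 65.1]
px[366. 228.] 473 c [574.6 145.4] size [26.8 80.7] ang 7.6 z [14.9 45.6 64.9]
top
px[476. 231.] 212 c [ 578.5 -353.9] size [41.8 16.7] ang 82.3 z [75.  93.4 96.9]
px[135. 232.] 662 c [581.1 328.1] size [22.7 74. ] ang 21.0 z [18.1 63.7 68.7]
px[221. 236.] 551 c [574.2 151. ] size [21.7 71.6] ang 7.0 z [19.7 65.  69.1]
grip1 [ 0.43812793 -0.3761231 ]
t 32.25 tcp [ 0.5802 -0.3617  0.2306] q [-0.64  0.38  0.97 -0.    1.78 -0.5 ] w 0.0466
leg [-0.0092 -0.0799  0.03  ] [ 0.009  0.007 -0.138] rows 1.7
leg [-0.0161 -0.0619  0.06  ] [ 0.     0.    -0.119] rows 1.8
leg [0.    0.    0.077] [0. 0. 0.] rows 1.5
```

Request:
{"method": "carry_out", "body": {
  "commands": [
    [-0.003, -0.02, 0.006, 0, 0, -0.03],
    [-0.005, -0.045, 0.012, 0, 0, -0.06],
    [-0.008, -0.07, 0.02, 0, 0, -0.1],
    [-0.009, -0.08, 0.03, 0.009, 0.007, -0.138],
    [-0.009, -0.08, 0.03, 0.009, 0.007, -0.138]
  ]
}}

```text
time: 32.75
tool_pos: [0.4956, -0.3575, 0.1905]
ee_rot: [-3.127, -0.011, 1.57]
wrist_force: [0.3, -0.1, -0.4]
width: 0.047
finger_force: 0.0
```

Request:
{"method": "carry_out", "body": {
  "commands": [
    [-0.004, -0.015, 0.012, 0, 0, -0.03],
    [-0.008, -0.03, 0.024, 0, 0, -0.06],
    [-0.012, -0.045, 0.036, 0, 0, -0.09],
    [-0.016, -0.062, 0.05, 0, 0, -0.119],
    [-0.016, -0.062, 0.05, 0, 0, -0.119]
  ]
}}

```text
time: 33.25
tool_pos: [0.4334, -0.3732, 0.1412]
ee_rot: [-3.129, -0.012, 1.688]
wrist_force: [0.0, -0.9, -0.8]
width: 0.0468
finger_force: 0.0
```

Request:
{"method": "carry_out", "body": {
  "commands": [
    [0, 0, 0, 0, 0, 0],
    [0, 0, 0, 0, 0, 0],
    [0, 0, 0, 0, 0, 0],
    [0, 0, 0, 0, 0, 0],
    [0, 0, 0, 0, 0, 0]
  ]
}}

```text
time: 33.75
tool_pos: [0.4357, -0.3738, 0.1444]
ee_rot: [-3.133, -0.008, 1.69]
wrist_force: [-0.4, -0.1, 0.4]
width: 0.0472
finger_force: 0.0
```

Run:
```python
from pour import *
F=frame(6.5,0)
route([((.4383,-.376,.1),F),((.4383,-.376,.063),F)])
```

```text
t 33.75 tcp [ 0.4357 -0.3738  0.1444] q [-0.81  0.17  1.4  -0.    1.58 -0.93] w 0.0472
leg [-0.0028  0.0027  0.0443] [-0.009 -0.008  0.006] rows 0.9
leg [0.    0.    0.037] [0. 0. 0.] rows 0.7
```

Request:
{"method": "carry_out", "body": {
  "commands": [
    [-0.001, 0.001, 0.011, -0.004, -0.004, 0.003],
    [-0.002, 0.002, 0.022, -0.009, -0.008, 0.006],
    [-0.003, 0.003, 0.033, -0.009, -0.008, 0.006],
    [-0.003, 0.003, 0.044, -0.009, -0.008, 0.006],
    [-0.003, 0.003, 0.044, -0.009, -0.008, 0.006]
  ]
}}

```text
time: 34.25
tool_pos: [0.4369, -0.3749, 0.0968]
ee_rot: [-3.138, -0.005, 1.684]
wrist_force: [0.3, -0.3, 0.2]
width: 0.0471
finger_force: 0.0
```

Request:
{"method": "carry_out", "body": {
  "commands": [
    [0, 0, 0.009, 0, 0, 0],
    [0, 0, 0.018, 0, 0, 0],
    [0, 0, 0.027, 0, 0, 0],
    [0, 0, 0.036, 0, 0, 0],
    [0, 0, 0.036, 0, 0, 0]
  ]
}}

```text
time: 34.75
tool_pos: [0.4372, -0.3752, 0.0619]
ee_rot: [-3.139, -0.003, 1.684]
wrist_force: [-0.7, -0.1, -0.1]
width: 0.0473
finger_force: 0.0
```

Request:
{"method": "carry_out", "body": {
  "commands": [
    [0, 0, 0, 0, 0, 0],
    [0, 0, 0, 0, 0, 0],
    [0, 0, 0, 0, 0, 0],
    [0, 0, 0, 0, 0, 0],
    [0, 0, 0, 0, 0, 0]
  ],
  "jaw": 0.1
}}

```text
time: 35.25
tool_pos: [0.438, -0.3762, 0.0641]
ee_rot: [-3.141, -0.0, 1.684]
wrist_force: [-1.7, 0.8, 1.7]
width: 0.016
finger_force: 30.0
```

Request:
{"method": "carry_out", "body": {
  "commands": [
    [0, 0, -0.003, 0, 0, 0],
    [0, 0, -0.01, 0, 0, 0],
    [0, 0, -0.02, 0, 0, 0],
    [0, 0, -0.03, 0, 0, 0],
    [0, 0, -0.036, 0, 0, 0]
  ]
}}

```text
time: 35.75
tool_pos: [0.4387, -0.3767, 0.1019]
ee_rot: [3.14, 0.002, 1.684]
wrist_force: [-0.2, -0.5, -2.2]
width: 0.0159
finger_force: 30.0
```

Request:
{"method": "carry_out", "body": {
  "commands": [
    [0, 0, -0.015, 0, 0, 0],
    [0, 0, -0.04, 0, 0, 0],
    [0, 0, -0.065, 0, 0, 0],
    [0, 0, -0.09, 0, 0, 0],
    [0, 0, -0.1, 0, 0, 0]
  ]
}}

```text
time: 36.25
tool_pos: [0.4391, -0.3772, 0.2043]
ee_rot: [3.138, 0.005, 1.684]
wrist_force: [0.1, -0.4, -1.8]
width: 0.0157
finger_force: 30.0
```

Run:
```python
from pour import *
n=88.;L=C-nvec(n)*.03
route([((.50,-.345,.20),frame(2,0)),pose(n,0,L-nvec(n)*.04+up*.165),pose(n,25,L+up*.15),pose(n,40,L+up*.14),pose(n,54,L+up*.14)])
from kin import *
for t in(0,25,42,54):
    P,F=pose(n,t,L+up*.142);q,e=ik(P,F,[-.4,.3,1.2,-.5,1.6,-.2]);print(t,P.round(3),q.round(2),round(e,4))
```

```text
t 36.25 tcp [ 0.4391 -0.3772  0.2043] q [-0.81  0.15  1.31  0.    1.68 -0.92] w 0.0157
leg [0.0251 0.0641 0.0044] [0.004 0.004 0.078] rows 1.4
leg [0.0203 0.0814 0.002 ] [0.   0.   0.07] rows 1.7
leg [ 0.061  -0.     -0.0136] [-0.    -0.436  0.   ] rows 2.9
leg [ 0.0153  0.     -0.0092] [ 0.    -0.262 -0.   ] rows 1.7
leg [ 0.0102 -0.     -0.0172] [-0.    -0.244  0.   ] rows 1.6
0 [ 0.582 -0.282  0.175] [-0.54  0.31  1.17 -0.    1.66 -0.5 ] 0.0
25 [ 0.583 -0.261  0.204] [-0.28  0.2   1.31 -0.42  1.52 -0.25] 0.0
42 [ 0.583 -0.241  0.217] [-0.11  0.21  1.39 -0.73  1.5  -0.03] 0.0
54 [ 0.584 -0.224  0.222] [ 0.    0.25  1.44 -0.94  1.53  0.12] 0.0
```

Request:
{"method": "carry_out", "body": {
  "commands": [
    [0.003, 0.008, 0, 0, 0, 0.01],
    [0.009, 0.024, 0, 0, 0, 0.03],
    [0.016, 0.042, 0, 0, 0, 0.05],
    [0.022, 0.056, 0, 0, 0, 0.07],
    [0.025, 0.064, 0, 0, 0, 0.078]
  ]
}}

```text
time: 36.75
tool_pos: [0.4996, -0.3425, 0.1977]
ee_rot: [-3.139, -0.003, 1.607]
wrist_force: [0.6, 0.3, -2.1]
width: 0.016
finger_force: 30.0
```

Request:
{"method": "carry_out", "body": {
  "commands": [
    [0.003, 0.012, 0, 0, 0, 0.012],
    [0.008, 0.032, 0, 0, 0, 0.03],
    [0.014, 0.056, 0, 0, 0, 0.05],
    [0.018, 0.073, 0.001, 0, 0, 0.065],
    [0.02, 0.081, 0.002, 0, 0, 0.07]
  ]
}}

```text
time: 37.25
tool_pos: [0.5804, -0.3205, 0.1968]
ee_rot: [-3.14, -0.001, 1.537]
wrist_force: [0.2, -0.4, -1.4]
width: 0.0154
finger_force: 30.0
```

Request:
{"method": "carry_out", "body": {
  "commands": [
    [0.01, 0, -0.002, 0, -0.08, 0],
    [0.024, 0, -0.005, 0, -0.17, 0],
    [0.038, 0, -0.008, 0, -0.27, 0],
    [0.05, 0, -0.011, 0, -0.36, 0],
    [0.061, 0, -0.0136, 0, -0.436, 0]
  ]
}}

```text
time: 37.75
tool_pos: [0.581, -0.2592, 0.2117]
ee_rot: [3.141, 0.438, 1.536]
wrist_force: [-0.1, 0.1, -2.5]
width: 0.0154
finger_force: 30.0
```

Run:
```python
from pour import *
n=88.;L=C-nvec(n)*.03
route([pose(n,42,L+up*.14),pose(n,54,L+up*.14)])
```

```text
t 37.75 tcp [ 0.581  -0.2592  0.2117] q [-0.28  0.2   1.3  -0.42  1.53 -0.26] w 0.0154
leg [ 0.0157  0.0018 -0.0106] [ 0.    -0.295  0.   ] rows 2.0
leg [ 0.0085 -0.     -0.0149] [ 0.    -0.209  0.   ] rows 1.4
```

Request:
{"method": "carry_out", "body": {
  "commands": [
    [0.003, 0, -0.002, 0, -0.06, 0],
    [0.006, 0, -0.004, 0, -0.12, 0],
    [0.009, 0, -0.006, 0, -0.17, 0],
    [0.012, 0.001, -0.008, 0, -0.21, 0],
    [0.015, 0.001, -0.01, 0, -0.25, 0]
  ]
}}

```text
time: 38.25
tool_pos: [0.5826, -0.2422, 0.214]
ee_rot: [-3.141, 0.686, 1.536]
wrist_force: [0.4, -0.6, -1.4]
width: 0.0157
finger_force: 30.0
```

Request:
{"method": "carry_out", "body": {
  "commands": [
    [0.001, 0, -0.001, 0, -0.02, 0],
    [0.002, 0, -0.002, 0, -0.04, 0],
    [0.002, 0, -0.002, 0, -0.05, 0],
    [0.002, 0, -0.002, 0, -0.05, 0],
    [0.002, 0, -0.002, 0, -0.05, 0]
  ]
}}

```text
time: 38.75
tool_pos: [0.5829, -0.2401, 0.2148]
ee_rot: [3.141, 0.735, 1.535]
wrist_force: [-0.1, 0.5, -1.2]
width: 0.0154
finger_force: 30.0
```

Request:
{"method": "carry_out", "body": {
  "commands": [
    [0.002, 0, -0.003, 0, -0.05, 0],
    [0.004, 0, -0.007, 0, -0.1, 0],
    [0.006, 0, -0.011, 0, -0.15, 0],
    [0.008, 0, -0.014, 0, -0.19, 0],
    [0.009, 0, -0.016, 0, -0.21, 0]
  ]
}}

```text
time: 39.25
tool_pos: [0.5836, -0.222, 0.2199]
ee_rot: [-3.14, 0.946, 1.538]
wrist_force: [-0.2, 0.3, -1.9]
width: 0.0156
finger_force: 30.0
```

Request:
{"method": "carry_out", "body": {
  "commands": [
    [0, 0, 0, 0, 0, 0],
    [0, 0, 0, 0, 0, 0],
    [0, 0, 0, 0, 0, 0],
    [0, 0, 0, 0, 0, 0],
    [0, 0, 0, 0, 0, 0]
  ]
}}

```text
time: 39.75
tool_pos: [0.5836, -0.2227, 0.2208]
ee_rot: [3.141, 0.945, 1.535]
wrist_force: [-0.6, 0.3, -2.3]
width: 0.016
finger_force: 30.0
```

Run:
```python
from pour import *
n=88;L=C-nvec(n)*.03;F=frame(2,0);G=frame(6.5,0)
route([pose(n,20,L+up*.155-nvec(n)*.01),((.578,-.325,.205),F),((.50,-.35,.205),frame(5,0)),((.437,-.372,.205),G),((.437,-.372,.095),G)])
s=snap('scene');i=s['img'][160:330,160:360,::-1];cv2.imwrite('pics/s9c.png',cv2.resize(i,None,fx=3,fy=3))
```

```text
t 39.75 tcp [ 0.5836 -0.2227  0.2208] q [ 0.01  0.25  1.45 -0.95  1.53  0.13] w 0.016
leg [-0.0239  0.0006  0.0487] [ 0.     0.596 -0.001] rows 4.0
leg [-0.0438 -0.0025  0.023 ] [-0.012  0.349 -0.069] rows 2.4
leg [-0.0223 -0.0788  0.    ] [ 0.     0.    -0.052] rows 1.6
leg [-0.0164 -0.0647  0.    ] [ 0.     0.    -0.026] rows 1.3
leg [0.   0.   0.11] [0. 0. 0.] rows 2.2
```

View pics/s9c.png

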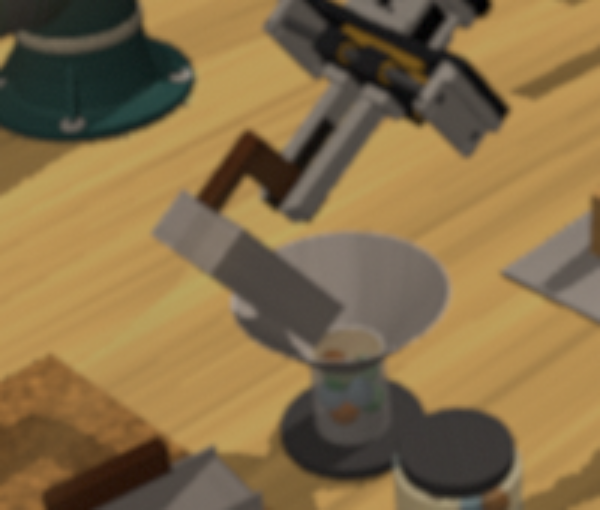

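The tube at (350,390) is now well filled, and one marble shows through the mouth at (333,355). I'll set the scoop back, then check the fill height.

Request:
{"method": "carry_out", "body": {
  "commands": [
    [-0.01, 0, 0.001, 0, 0.12, 0],
    [-0.018, 0, 0.011, 0, 0.25, 0],
    [-0.022, 0, 0.024, 0, 0.37, 0],
    [-0.023, 0, 0.036, 0, 0.48, 0],
    [-0.024, 0, 0.048, 0, 0.596, 0]
  ]
}}

```text
time: 40.3
tool_pos: [0.5818, -0.2757, 0.2132]
ee_rot: [3.14, 0.346, 1.536]
wrist_force: [0.0, 0.4, -2.8]
width: 0.0157
finger_force: 30.0
```

Request:
{"method": "carry_out", "body": {
  "commands": [
    [-0.01, 0, 0.002, 0, 0.08, -0.015],
    [-0.02, -0.001, 0.008, 0, 0.16, -0.03],
    [-0.03, -0.002, 0.014, 0, 0.24, -0.05],
    [-0.038, -0.002, 0.02, -0.01, 0.31, -0.06],
    [-0.044, -0.002, 0.023, -0.012, 0.349, -0.069]
  ]
}}

```text
time: 40.8
tool_pos: [0.5769, -0.3268, 0.2048]
ee_rot: [-3.14, -0.0, 1.604]
wrist_force: [0.7, 0.1, -2.1]
width: 0.0161
finger_force: 30.0
```

Request:
{"method": "carry_out", "body": {
  "commands": [
    [-0.004, -0.015, 0, 0, 0, -0.01],
    [-0.009, -0.032, 0, 0, 0, -0.02],
    [-0.014, -0.05, 0, 0, 0, -0.03],
    [-0.019, -0.067, 0, 0, 0, -0.04],
    [-0.022, -0.079, 0, 0, 0, -0.052]
  ]
}}

```text
time: 41.3
tool_pos: [0.4984, -0.3499, 0.2054]
ee_rot: [-3.14, 0.001, 1.657]
wrist_force: [0.1, -0.3, -1.0]
width: 0.0157
finger_force: 30.0
```

Request:
{"method": "carry_out", "body": {
  "commands": [
    [-0.004, -0.017, 0, 0, 0, -0.006],
    [-0.008, -0.034, 0, 0, 0, -0.012],
    [-0.012, -0.05, 0, 0, 0, -0.02],
    [-0.016, -0.065, 0, 0, 0, -0.026],
    [-0.016, -0.065, 0, 0, 0, -0.026]
  ]
}}

```text
time: 41.8
tool_pos: [0.435, -0.3715, 0.2056]
ee_rot: [-3.14, 0.001, 1.682]
wrist_force: [0.1, -0.2, -1.8]
width: 0.0159
finger_force: 30.0
```

Request:
{"method": "carry_out", "body": {
  "commands": [
    [0, 0, 0.02, 0, 0, 0],
    [0, 0, 0.045, 0, 0, 0],
    [0, 0, 0.07, 0, 0, 0],
    [0, 0, 0.095, 0, 0, 0],
    [0, 0, 0.105, 0, 0, 0]
  ]
}}

```text
time: 42.3
tool_pos: [0.4358, -0.3692, 0.0971]
ee_rot: [-3.138, -0.004, 1.684]
wrist_force: [0.3, 0.8, -2.1]
width: 0.0159
finger_force: 30.0
```

Request:
{"method": "carry_out", "body": {
  "commands": [
    [0, 0, 0, 0, 0, 0],
    [0, 0, 0, 0, 0, 0],
    [0, 0, 0, 0, 0, 0],
    [0, 0, 0, 0, 0, 0],
    [0, 0, 0, 0, 0, 0]
  ]
}}

```text
time: 42.8
tool_pos: [0.4369, -0.3712, 0.1015]
ee_rot: [3.141, 0.002, 1.684]
wrist_force: [0.7, -0.3, -1.0]
width: 0.016
finger_force: 30.0
```

Run:
```python
from pour import *
route([((.437,-.372,.065),frame(6.5,0))])
```

```text
t 42.8 tcp [ 0.4369 -0.3712  0.1015] q [-0.8   0.18  1.48 -0.    1.48 -0.92] w 0.016
leg [-0.0007  0.      0.0365] [ 0.001  0.002 -0.   ] rows 0.7
```

Request:
{"method": "carry_out", "body": {
  "commands": [
    [0, 0, 0.01, 0, 0, 0],
    [0, 0, 0.02, 0, 0, 0],
    [0, 0, 0.029, 0, 0, 0],
    [0, 0, 0.033, 0, 0, 0],
    [0, 0, 0.035, 0, 0, 0]
  ]
}}

```text
time: 43.3
tool_pos: [0.4357, -0.37, 0.0642]
ee_rot: [-3.139, -0.002, 1.684]
wrist_force: [-0.7, 0.1, 1.4]
width: 0.0156
finger_force: 30.0
```

Request:
{"method": "carry_out", "body": {
  "commands": [
    [0, 0, 0, 0, 0, 0],
    [0, 0, 0.001, 0, 0, 0],
    [0, 0, 0.002, 0, 0, 0],
    [0, 0, 0.003, 0, 0, 0],
    [0, 0, 0.003, 0, 0, 0]
  ]
}}

```text
time: 43.8
tool_pos: [0.4367, -0.3712, 0.064]
ee_rot: [3.141, 0.002, 1.684]
wrist_force: [-1.8, 1.1, 5.3]
width: 0.0157
finger_force: 30.0
```

Request:
{"method": "carry_out", "body": {
  "commands": [
    [0, 0, 0, 0, 0, 0],
    [0, 0, 0, 0, 0, 0],
    [0, 0, 0, 0, 0, 0],
    [0, 0, 0, 0, 0, 0],
    [0, 0, 0, 0, 0, 0]
  ],
  "jaw": 0.5
}}

```text
time: 44.3
tool_pos: [0.4364, -0.3707, 0.062]
ee_rot: [-3.141, 0.0, 1.684]
wrist_force: [0.1, 0.3, 0.4]
width: 0.0468
finger_force: 0.0
```

Request:
{"method": "carry_out", "body": {
  "commands": [
    [0, 0, -0.02, 0, 0, 0],
    [0, 0, -0.05, 0, 0, 0],
    [0, 0, -0.09, 0, 0, 0],
    [0, 0, -0.13, 0, 0, 0],
    [0, 0, -0.16, 0, 0, 0]
  ]
}}

```text
time: 44.8
tool_pos: [0.4369, -0.3711, 0.2253]
ee_rot: [3.14, 0.003, 1.684]
wrist_force: [0.6, -0.6, 0.1]
width: 0.0472
finger_force: 0.0
```

Request:
{"method": "carry_out", "body": {
  "commands": [
    [-0.03, -0.03, 0, 0, 0, 0],
    [-0.06, -0.06, 0, 0, 0, 0],
    [-0.09, -0.09, 0, 0, 0, 0],
    [-0.1, -0.12, 0, 0, 0, 0],
    [-0.1, -0.12, 0, 0, 0, 0]
  ]
}}

```text
time: 45.3
tool_pos: [0.3253, -0.4856, 0.222]
ee_rot: [-3.139, 0.0, 1.678]
wrist_force: [1.0, -0.9, 0.2]
width: 0.0471
finger_force: 0.0
```

Run:
```python
from pour import *
from meas import *
for n in('scene','top'):
    s=snap(n);X=cloud(s);print(n);comps(X,.06,.099,(.35,.66),(-.47,-.26));comps(X,.012,.08,(.48,.66),(.02,.45))
m=np.hypot(X[...,0]-.5857,X[...,1]+.177)<.022
print('tube z',np.percentile(X[m][:,2],[1,25,50,75,99]))
a=cv2.resize(s['img'][60:360,90:560,::-1],(800,511));cv2.imwrite('pics/t10.png',a)
route([])
```

```text
scene
px[151. 294.] 555 c [ 440.5 -389.4] size [21.  86.5] ang 7.9 z [67.4 84.8 92.9]
px[194. 321.] 635 c [ 578.1 -378. ] size [85.7 21.8] ang 83.0 z [67.9 85.4 93. ]
px[431. 208.] 365 c [625.3 367. ] size [62.4 79. ] ang 17.7 z [14.6 21.  24.3]
px[367. 228.] 470 c [574.4 147.3] size [24.9 79.5] ang 6.5 z [15.6 46.3 64.6]
top
px[488. 233.] 459 c [ 575.2 -375.8] size [85.4 17.2] ang 82.3 z [74.9 93.2 96.6]
px[498. 303.] 397 c [ 438.9 -387.2] size [16.3 87.1] ang 6.2 z [87.3 94.2 97.2]
px[121. 214.] 1060 c [624.2 368.8] size [65.6 74.2] ang 17.5 z [19.3 24.4 27.9]
px[221. 236.] 552 c [574.1 150.6] size [21.2 71.2] ang 7.1 z [20.  65.1 68.7]
tube z [0.03034274 0.05666631 0.06342346 0.06958007 0.07730908]
t 45.4 tcp [ 0.3283 -0.4837  0.2223] q [-1.07  0.16  1.25  0.    1.73 -1.18] w 0.0468
```

View pics/t10.png

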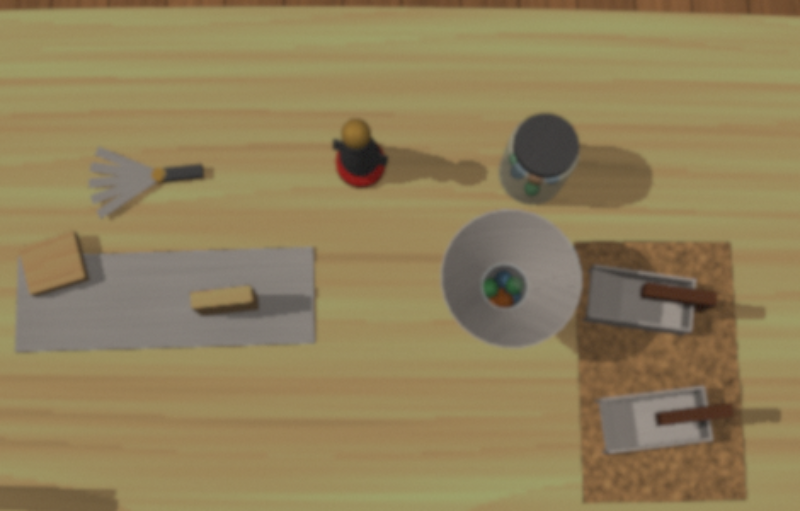

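All the marbles are in the tube at (504,287) and both scoops are empty and level on the mat. The far board has been knocked flat onto the strip at (53,263), so I'll stand it up again.

Run:
```python
from pour import *
from kin import *
for t in (-43,-35,-30,40,45,48):
    for f in (0,1):
        F=frame(107.6,t)
        if f: F=F@np.diag([-1,-1,1])
        print(t,f,[q.round(2).tolist() for q in iks((.6245,.368,.014),F)])
for t in (-40,-45,-50):
  for x,y in ((.58,.30),(.57,.33)):
    for c in (100,115): 
      for f in (0,1):
        F=frame(c,t)
        if f: F=F@np.diag([-1,-1,1])
        print('place',t,x,y,c,f,[q.round(2).tolist() for q in iks((x,y,.038),F)])
route([])
```

```text
-43 0 []
-43 1 []
-35 0 [[0.42, 1.16, 0.27, 0.09, 2.31, -1.42]]
-35 1 [[0.42, 1.16, 0.27, 0.09, 2.31, 1.73]]
-30 0 [[0.43, 1.05, 0.44, 0.07, 2.17, -1.43]]
-30 1 [[0.43, 1.05, 0.44, 0.07, 2.17, 1.71]]
40 0 [[0.52, 0.22, 1.8, -0.32, 0.45, -1.12]]
40 1 [[0.52, 0.22, 1.8, -0.32, 0.45, 2.02]]
45 0 [[0.53, 0.21, 1.86, -0.5, 0.33, -0.93]]
45 1 [[0.53, 0.21, 1.86, -0.5, 0.33, 2.21]]
48 0 [[0.54, 0.21, 1.9, -0.69, 0.27, -0.74]]
48 1 [[0.54, 0.21, 1.9, -0.69, 0.27, 2.4]]
place -40 0.58 0.3 100 0 [[0.34, 0.97, 0.61, 0.13, 2.26, -1.36]]
place -40 0.58 0.3 100 1 [[0.34, 0.97, 0.61, 0.13, 2.26, 1.78]]
place -40 0.58 0.3 115 0 [[0.4, 0.99, 0.57, -0.03, 2.28, -1.62]]
place -40 0.58 0.3 115 1 [[0.4, 0.99, 0.57, -0.03, 2.28, 1.53]]
place -40 0.57 0.33 100 0 [[0.37, 0.97, 0.59, 0.16, 2.26, -1.32]]
place -40 0.57 0.33 100 1 [[0.37, 0.97, 0.59, 0.16, 2.26, 1.83]]
place -40 0.57 0.33 115 0 [[0.44, 1.01, 0.54, 0.0, 2.3, -1.57]]
place -40 0.57 0.33 115 1 [[0.44, 1.01, 0.54, 0.0, 2.3, 1.57]]
place -45 0.58 0.3 100 0 [[0.33, 1.05, 0.5, 0.16, 2.36, -1.35]]
place -45 0.58 0.3 100 1 [[0.33, 1.05, 0.5, 0.16, 2.36
[... 294 characters left out ...]
0.44, 1.1, 0.42, 0.0, 2.41, -1.57]]
place -45 0.57 0.33 115 1 [[0.44, 1.1, 0.42, 0.0, 2.41, 1.57]]
place -50 0.58 0.3 100 0 [[0.33, 1.14, 0.39, 0.19, 2.47, -1.32]]
place -50 0.58 0.3 100 1 [[0.33, 1.14, 0.39, 0.19, 2.47, 1.82]]
place -50 0.58 0.3 115 0 [[0.4, 1.17, 0.32, -0.04, 2.52, -1.63]]
place -50 0.58 0.3 115 1 [[0.4, 1.17, 0.32, -0.04, 2.52, 1.52]]
place -50 0.57 0.33 100 0 [[0.36, 1.15, 0.37, 0.23, 2.48, -1.26]]
place -50 0.57 0.33 100 1 [[0.36, 1.15, 0.37, 0.23, 2.48, 1.88]]
place -50 0.57 0.33 115 0 [[0.44, 1.2, 0.28, 0.0, 2.54, -1.57]]
place -50 0.57 0.33 115 1 [[0.44, 1.2, 0.28, 0.0, 2.54, 1.57]]
t 45.4 tcp [ 0.3283 -0.4837  0.2223] q [-1.07  0.16  1.25  0.    1.73 -1.18] w 0.0468
```

Run:
```python
from pour import *
F=frame(107.6,45)
route([((.42,-.31,.26),frame(20,0)),((.51,-.11,.26),frame(45,0)),((.55,.10,.25),frame(78,5)),((.555,.27,.19),frame(103,25)),((.58,.354,.065),F),((.6245,.368,.0145),F)])
```

```text
t 45.4 tcp [ 0.3283 -0.4837  0.2223] q [-1.07  0.16  1.25  0.    1.73 -1.18] w 0.0468
leg [ 0.1624  0.1104 -0.0377] [ 0.    -0.    -0.237] rows 4.0
leg [0.1572 0.153  0.    ] [ 0.     0.    -0.436] rows 4.4
leg [0.1202 0.1768 0.01  ] [-0.025 -0.085 -0.576] rows 4.3
leg [0.0356 0.1673 0.0571] [-0.113 -0.343 -0.424] rows 3.7
leg [0.0136 0.0762 0.1316] [-0.046 -0.349 -0.066] rows 3.1
leg [ 0.0027 -0.0001  0.0687] [0. 0. 0.] rows 1.4
```

Request:
{"method": "carry_out", "body": {
  "commands": [
    [0.03, 0.02, -0.008, 0, 0, -0.047],
    [0.063, 0.043, -0.016, 0, 0, -0.094],
    [0.096, 0.065, -0.023, 0, 0, -0.142],
    [0.13, 0.088, -0.03, 0, 0, -0.19],
    [0.162, 0.11, -0.038, 0, 0, -0.237]
  ],
  "jaw": 1
}}

```text
time: 45.9
tool_pos: [0.4211, -0.3071, 0.2607]
ee_rot: [3.141, 0.0, 1.925]
wrist_force: [0.9, -0.2, -0.3]
width: 0.0838
finger_force: 0.0
```

Request:
{"method": "carry_out", "body": {
  "commands": [
    [0.031, 0.03, 0, 0, 0, -0.087],
    [0.062, 0.06, 0, 0, 0, -0.174],
    [0.094, 0.092, 0, 0, 0, -0.261],
    [0.126, 0.122, 0, 0, 0, -0.348],
    [0.157, 0.153, 0, 0, 0, -0.436]
  ]
}}

```text
time: 46.4
tool_pos: [0.5102, -0.1067, 0.2605]
ee_rot: [3.141, 0.0, 2.363]
wrist_force: [0.3, -0.3, 0.2]
width: 0.0941
finger_force: 0.0
```

Request:
{"method": "carry_out", "body": {
  "commands": [
    [0.024, 0.035, 0.002, -0.005, -0.017, -0.115],
    [0.048, 0.07, 0.004, -0.01, -0.034, -0.23],
    [0.072, 0.106, 0.006, -0.015, -0.051, -0.345],
    [0.096, 0.14, 0.008, -0.02, -0.068, -0.46],
    [0.12, 0.177, 0.01, -0.025, -0.085, -0.576]
  ]
}}

```text
time: 46.9
tool_pos: [0.5492, 0.1035, 0.2504]
ee_rot: [-3.142, 0.088, 2.941]
wrist_force: [-0.1, 0.3, 0.3]
width: 0.0936
finger_force: 0.0
```

Request:
{"method": "carry_out", "body": {
  "commands": [
    [0.007, 0.033, 0.011, -0.022, -0.068, -0.085],
    [0.014, 0.066, 0.022, -0.045, -0.137, -0.17],
    [0.021, 0.1, 0.034, -0.068, -0.205, -0.255],
    [0.028, 0.133, 0.045, -0.09, -0.274, -0.34],
    [0.036, 0.167, 0.057, -0.113, -0.343, -0.424]
  ]
}}

```text
time: 47.4
tool_pos: [0.5528, 0.2731, 0.1904]
ee_rot: [-3.141, 0.439, -2.907]
wrist_force: [1.0, 0.6, -0.1]
width: 0.0939
finger_force: 0.0
```

Run:
```python
from pour import *
from meas import *
F=frame(107.6,45)
s=snap('top');comps(cloud(s),.012,.08,(.48,.7),(.02,.45))
route([((.58,.354,.065),F),((.6245,.368,.0145),F)])
```

```text
px[121. 214.] 1071 c [623.7 368.6] size [65.2 73.3] ang 16.3 z [19.  24.3 27.9]
px[221. 236.] 552 c [573.9 150.4] size [21.  70.9] ang 6.7 z [19.  65.1 68.9]
t 47.45 tcp [0.5489 0.2762 0.1853] q [ 0.41 -0.07  1.63 -0.08  1.15 -1.38] w 0.094
leg [0.0062 0.0679 0.1298] [-0.037 -0.353 -0.056] rows 2.9
leg [ 0.0027 -0.0001  0.0687] [0. 0. 0.] rows 1.4
```

Request:
{"method": "carry_out", "body": {
  "commands": [
    [0.002, 0.018, 0.03, -0.01, -0.08, -0.012],
    [0.005, 0.036, 0.06, -0.02, -0.17, -0.025],
    [0.008, 0.054, 0.09, -0.03, -0.26, -0.04],
    [0.01, 0.072, 0.125, -0.04, -0.35, -0.06],
    [0.01, 0.072, 0.13, -0.04, -0.35, -0.06]
  ]
}}

```text
time: 47.95
tool_pos: [0.5752, 0.3496, 0.0576]
ee_rot: [-3.133, 0.77, -2.832]
wrist_force: [-1.2, -0.4, -1.0]
width: 0.0941
finger_force: 0.0
```

Request:
{"method": "carry_out", "body": {
  "commands": [
    [0, 0, 0, 0, 0, 0],
    [0, 0, 0, 0, 0, 0],
    [0, 0, 0, 0, 0, 0],
    [0, 0, 0, 0, 0, 0],
    [0, 0, 0, 0, 0, 0]
  ]
}}

```text
time: 48.45
tool_pos: [0.5833, 0.3499, 0.0701]
ee_rot: [-3.139, 0.788, -2.841]
wrist_force: [-0.8, 1.1, -0.0]
width: 0.094
finger_force: 0.0
```

Run:
```python
from pour import *
F=frame(107,45)
route([((.6245,.368,.0145),F)])
```

```text
t 48.45 tcp [0.5833 0.3499 0.0701] q [ 0.55  0.04  1.93 -0.42  0.44 -1.01] w 0.094
leg [0.0079 0.0052 0.0709] [0.    0.003 0.003] rows 1.4
```

Request:
{"method": "carry_out", "body": {
  "commands": [
    [0.003, 0.004, 0.005, 0, 0, 0],
    [0.006, 0.005, 0.02, 0, 0, 0],
    [0.008, 0.005, 0.04, 0, 0, 0],
    [0.008, 0.005, 0.06, 0, 0, 0],
    [0.008, 0.005, 0.068, 0, 0, 0]
  ]
}}

```text
time: 48.95
tool_pos: [0.6213, 0.3667, 0.0118]
ee_rot: [-3.137, 0.783, -2.839]
wrist_force: [-0.4, -0.1, -0.9]
width: 0.0938
finger_force: 0.0
```

Request:
{"method": "carry_out", "body": {
  "commands": [
    [0, 0, 0, 0, 0, 0],
    [0, 0, 0, 0, 0, 0],
    [0, 0, 0, 0, 0, 0],
    [0, 0, 0, 0, 0, 0],
    [0, 0, 0, 0, 0, 0]
  ]
}}

```text
time: 49.45
tool_pos: [0.6213, 0.3672, 0.015]
ee_rot: [-3.138, 0.786, -2.839]
wrist_force: [-0.6, 0.4, 0.2]
width: 0.0938
finger_force: 0.0
```

Run:
```python
from pour import *
F=frame(107,45)
route([((.6245,.368,.0145),F)])
```

```text
t 49.45 tcp [0.6213 0.3672 0.015 ] q [ 0.54  0.21  1.87 -0.53  0.34 -0.9 ] w 0.0938
leg [-0.002  -0.0002  0.0027] [0.001 0.001 0.004] rows 0.1
```

Request:
{"method": "carry_out", "body": {
  "commands": [
    [0, 0, 0, 0, 0, 0],
    [0, 0, 0, 0, 0, 0],
    [0, 0, 0, 0, 0, 0],
    [0, 0, 0, 0, 0, 0],
    [0, 0, 0, 0, 0, 0]
  ],
  "jaw": 0.6
}}

```text
time: 49.95
tool_pos: [0.6213, 0.3671, 0.0142]
ee_rot: [-3.138, 0.785, -2.839]
wrist_force: [-0.8, -0.2, 1.3]
width: 0.0717
finger_force: 30.0
```

Run:
```python
from pour import *
P=frame(108,-45)
route([((.575,.355,.10),frame(107,40)),((.545,.32,.15),frame(107,3)),((.545,.305,.15),frame(108,-38)),((.57,.305,.07),P),((.57,.305,.040),P)])
```

```text
t 49.95 tcp [0.6213 0.3671 0.0142] q [ 0.54  0.21  1.87 -0.53  0.34 -0.9 ] w 0.0717
leg [-0.0269  0.0019 -0.0945] [0.    0.087 0.004] rows 2.0
leg [-0.0023 -0.0247 -0.0633] [0.    0.646 0.   ] rows 4.3
leg [ 0.0044 -0.0143 -0.0002] [ 0.005  0.716 -0.017] rows 4.8
leg [-0.068  -0.0077  0.0484] [ 0.     0.122 -0.   ] rows 1.7
leg [-0.0212  0.      0.0212] [0. 0. 0.] rows 0.6
```

Request:
{"method": "carry_out", "body": {
  "commands": [
    [0.004, 0, -0.01, 0, 0.01, 0],
    [0, 0, -0.03, 0, 0.03, 0],
    [-0.01, 0.001, -0.05, 0, 0.05, 0],
    [-0.02, 0.002, -0.075, 0, 0.07, 0],
    [-0.027, 0.002, -0.095, 0, 0.087, 0]
  ]
}}

```text
time: 50.45
tool_pos: [0.5738, 0.3551, 0.102]
ee_rot: [-3.139, 0.698, -2.839]
wrist_force: [0.3, -0.0, 0.4]
width: 0.0717
finger_force: 30.0
```

Request:
{"method": "carry_out", "body": {
  "commands": [
    [0, -0.005, -0.013, 0, 0.13, 0],
    [0, -0.01, -0.026, 0, 0.26, 0],
    [0, -0.015, -0.039, 0, 0.39, 0],
    [-0.001, -0.02, -0.052, 0, 0.52, 0],
    [-0.002, -0.025, -0.063, 0, 0.646, 0]
  ]
}}

```text
time: 50.95
tool_pos: [0.5441, 0.3199, 0.1525]
ee_rot: [-3.141, 0.049, -2.84]
wrist_force: [-0.1, 0.6, -0.1]
width: 0.0713
finger_force: 30.0
```

Request:
{"method": "carry_out", "body": {
  "commands": [
    [0.001, -0.003, 0, 0, 0.145, 0],
    [0.002, -0.006, 0, 0, 0.29, 0],
    [0.003, -0.009, 0, 0, 0.43, -0.01],
    [0.004, -0.012, 0, 0, 0.575, -0.01],
    [0.004, -0.014, 0, 0.005, 0.716, -0.017]
  ]
}}

```text
time: 51.45
tool_pos: [0.5454, 0.305, 0.1511]
ee_rot: [-3.141, -0.667, -2.824]
wrist_force: [0.1, -0.0, -0.7]
width: 0.0717
finger_force: 30.0
```

Request:
{"method": "carry_out", "body": {
  "commands": [
    [-0.015, -0.002, 0.01, 0, 0.03, 0],
    [-0.03, -0.004, 0.02, 0, 0.06, 0],
    [-0.05, -0.006, 0.034, 0, 0.09, 0],
    [-0.068, -0.008, 0.048, 0, 0.122, 0],
    [-0.068, -0.008, 0.048, 0, 0.122, 0]
  ]
}}

```text
time: 51.95
tool_pos: [0.5692, 0.3041, 0.063]
ee_rot: [-3.139, -0.797, -2.826]
wrist_force: [0.0, 0.1, -2.3]
width: 0.0718
finger_force: 30.0
```

Request:
{"method": "carry_out", "body": {
  "commands": [
    [0, 0, 0, 0, 0, 0],
    [0, 0, 0, 0, 0, 0],
    [0, 0, 0, 0, 0, 0],
    [0, 0, 0, 0, 0, 0],
    [0, 0, 0, 0, 0, 0]
  ]
}}

```text
time: 52.45
tool_pos: [0.5707, 0.3051, 0.0717]
ee_rot: [-3.139, -0.783, -2.826]
wrist_force: [-0.5, -0.0, -0.8]
width: 0.0718
finger_force: 30.0
```

Run:
```python
from pour import *
route([((.57,.305,.040),frame(108,-45))])
s=snap('scene');i=s['img'][120:250,280:460,::-1];cv2.imwrite('pics/s11c.png',cv2.resize(i,None,fx=4,fy=4))
```

```text
t 52.45 tcp [0.5707 0.3051 0.0717] q [ 0.38  1.03  0.47  0.07  2.42 -1.48] w 0.0718
leg [-0.0219  0.0002  0.023 ] [-0.004  0.002  0.001] rows 0.6
```

View pics/s11c.png

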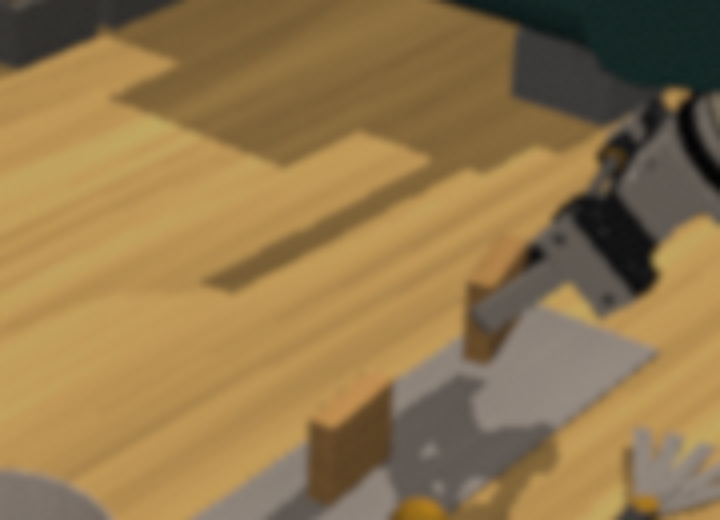

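The board is upright in the gripper at crop pixel (490,310), and the other one still stands at (350,440). Lowering it.

Request:
{"method": "carry_out", "body": {
  "commands": [
    [-0.005, 0, 0.005, 0, 0, 0],
    [-0.01, 0, 0.01, 0, 0, 0],
    [-0.015, 0, 0.015, 0, 0, 0],
    [-0.02, 0, 0.02, 0, 0, 0],
    [-0.022, 0, 0.0225, 0, 0, 0]
  ]
}}

```text
time: 53.0
tool_pos: [0.5696, 0.3044, 0.0373]
ee_rot: [-3.138, -0.789, -2.827]
wrist_force: [4.6, 2.6, 11.1]
width: 0.0714
finger_force: 30.0
```

Request:
{"method": "carry_out", "body": {
  "commands": [
    [0, 0, 0, 0, 0, 0],
    [0, 0, 0, 0, 0, 0],
    [0, 0, 0, 0, 0, 0],
    [-0.0007, 0, 0.0007, 0, 0, 0],
    [-0.0007, 0, 0.0007, 0, 0, 0]
  ]
}}

```text
time: 53.5
tool_pos: [0.5702, 0.3047, 0.0377]
ee_rot: [-3.138, -0.786, -2.827]
wrist_force: [-0.7, 0.0, -0.8]
width: 0.0719
finger_force: 30.0
```

Request:
{"method": "carry_out", "body": {
  "commands": [
    [0, 0, 0, 0, 0, 0],
    [0, 0, 0, 0, 0, 0],
    [0, 0, 0, 0, 0, 0],
    [0, 0, 0, 0, 0, 0],
    [0, 0, 0, 0, 0, 0]
  ],
  "jaw": 0.9
}}

```text
time: 54.0
tool_pos: [0.5702, 0.3047, 0.0377]
ee_rot: [-3.139, -0.786, -2.826]
wrist_force: [0.3, -0.4, 0.6]
width: 0.0842
finger_force: 0.0
```

Request:
{"method": "carry_out", "body": {
  "commands": [
    [0.005, 0, -0.01, 0, 0, 0],
    [0.015, 0, -0.03, 0, 0, 0],
    [0.03, 0, -0.05, 0, 0, 0],
    [0.05, 0, -0.06, 0, 0, 0],
    [0.07, 0, -0.07, 0, 0, 0]
  ]
}}

```text
time: 54.5
tool_pos: [0.5701, 0.3049, 0.1371]
ee_rot: [-3.139, -0.786, -2.827]
wrist_force: [0.1, 0.6, -0.4]
width: 0.0843
finger_force: 0.0
```

Request:
{"method": "carry_out", "body": {
  "commands": [
    [0.03, 0, -0.01, 0, 0, 0],
    [0.06, 0, -0.02, 0, -0.05, 0],
    [0.09, 0, -0.03, 0, -0.1, 0],
    [0.1, 0, -0.03, 0, -0.2, 0],
    [0.1, 0, -0.03, 0, -0.3, 0]
  ]
}}

```text
time: 55.0
tool_pos: [0.5232, 0.2897, 0.2315]
ee_rot: [-3.14, -0.477, -2.825]
wrist_force: [-0.0, 1.1, 0.7]
width: 0.0844
finger_force: 0.0
```

Run:
```python
from pour import *
from meas import *
for n in('scene','top'):
    s=snap(n);X=cloud(s);print(n);comps(X,.012,.08,(.48,.66),(.02,.45));comps(X,.06,.099,(.35,.66),(-.47,-.26))
    d=np.load(n+'0.npz')
    i=s['img'];cv2.imwrite(f'pics/{n}12.png',i[...,::-1])
m=np.hypot(X[...,0]-.5857,X[...,1]+.177)<.022
print('tube z',np.percentile(X[m][:,2],[1,50,99]))
route([])
a=cv2.imread('pics/top12.png')[100:360,80:560];b=cv2.imread('pics/scene12.png')[100:410,90:480]
a=cv2.resize(a,(400,217));b=cv2.resize(b,(400,318));cv2.imwrite('pics/c12.png',cv2.resize(np.vstack([b,a]),None,fx=1.1,fy=1.1))
```

```text
scene
px[402. 204.] 343 c [572.2 302.6] size [24.2 84.1] ang 16.9 z [15.8 48.5 65.4]
px[366. 228.] 478 c [575.9 148.5] size [25.2 79.5] ang 6.3 z [15.2 45.5 64.9]
px[151. 294.] 555 c [ 439.9 -389.4] size [22.9 85.6] ang 8.1 z [67.5 85.1 92.9]
px[195. 321.] 628 c [ 577.1 -377.8] size [85.5 20.7] ang 82.0 z [68.5 86.  93.4]
top
px[146. 238.] 517 c [570.1 304.5] size [21.4 73.5] ang 17.9 z [18.  63.3 69. ]
px[221. 236.] 548 c [574.  150.6] size [21.2 71. ] ang 6.6 z [21.3 64.9 69.1]
px[488. 233.] 460 c [ 575.7 -376.8] size [87.1 17.8] ang 81.9 z [74.4 93.4 96.9]
px[497. 303.] 400 c [ 439.  -387.6] size [16.2 88.7] ang 6.2 z [88.5 94.2 97.3]
tube z [0.02822714 0.06271324 0.07684153]
t 55.1 tcp [0.5216 0.2895 0.2335] q [ 0.39  0.58  0.77  0.04  2.28 -1.48] w 0.0848
```

View pics/c12.png

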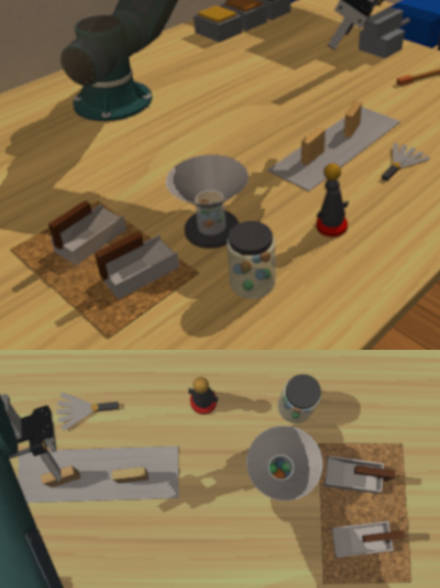

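The boards stand at (62,476) and (130,475) in the lower panel, the marbles are in the tube, and the scoops are empty on the mat. The seal, feeler gauge and jar look unmoved. I'll pause briefly and hand in.

Request:
{"method": "carry_out", "body": {
  "commands": [
    [0, 0, 0, 0, 0, 0],
    [0, 0, 0, 0, 0, 0],
    [0, 0, 0, 0, 0, 0],
    [0, 0, 0, 0, 0, 0],
    [0, 0, 0, 0, 0, 0]
  ]
}}

```text
time: 55.6
tool_pos: [0.5235, 0.2897, 0.2273]
ee_rot: [-3.139, -0.488, -2.826]
wrist_force: [-0.9, 0.3, -1.0]
width: 0.0842
finger_force: 0.0
```

```bash
python3 -c "
from bench import *
print(close_job())"
```

```text
the job is handed in; nothing more can be done
None
```

The job is handed in at 55.6 s, with no verdict returned: the last pictures show both boards upright on the strip (one re-stood after being knocked flat), the marbles in the tube, both scoops empty and level on the mat, and the seal, gauge and jar unmoved by eye.

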